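Put the clamp studs and scrapers away after a permeability test

TASK

Clear up after stripping the test cell: lay every loose clamp stud flat in the notched rails of the blue case, one to a notch and all with the nut end towards the hinge side, and stand the two flat chisels in the steel tool pot with their cutting edges down. Then shut the case's lid over the studs, and leave everything else on the bench as it is.

Things in the scene. Friction and masses are not known exactly. Their poses are not given: they have to be found in the camera images.
- stud1: clamp stud, one of 3 to 5 alike (absent: None), lying on the bench: 120 mm long, 12 mm steel thread bare for 20 mm at each end, black plastic sleeve 18 mm in diameter over the middle 80 mm (grip it there), a hexagon nut at one end only. About 0.16 kg. Origin on the axis at mid-length, about 10 mm above the bench at the start; +x along the axis towards the nut end
- stud2: clamp stud, one of 3 to 5 alike (absent: None), lying on the bench: 120 mm long, 12 mm steel thread bare for 20 mm at each end, black plastic sleeve 18 mm in diameter over the middle 80 mm (grip it there), a hexagon nut at one end only. About 0.16 kg. Origin on the axis at mid-length, about 10 mm above the bench at the start; +x along the axis towards the nut end
- stud3: clamp stud, one of 3 to 5 alike (absent: None), lying on the bench: 120 mm long, 12 mm steel thread bare for 20 mm at each end, black plastic sleeve 18 mm in diameter over the middle 80 mm (grip it there), a hexagon nut at one end only. About 0.16 kg. Origin on the axis at mid-length, about 10 mm above the bench at the start; +x along the axis towards the nut end
- stud4: clamp stud, one of 3 to 5 alike (absent: None), lying on the bench: 120 mm long, 12 mm steel thread bare for 20 mm at each end, black plastic sleeve 18 mm in diameter over the middle 80 mm (grip it there), a hexagon nut at one end only. About 0.16 kg. Origin on the axis at mid-length, about 10 mm above the bench at the start; +x along the axis towards the nut end
- stud5: clamp stud, one of 3 to 5 alike (absent: None), lying on the bench: 120 mm long, 12 mm steel thread bare for 20 mm at each end, black plastic sleeve 18 mm in diameter over the middle 80 mm (grip it there), a hexagon nut at one end only. About 0.16 kg. Origin on the axis at mid-length, about 10 mm above the bench at the start; +x along the axis towards the nut end
- stud1_nut (a point): middle of this stud's nut (24 mm across flats, 14 mm thick), on the axis, 49.5 mm from the stud's origin
- stud2_nut (a point): middle of this stud's nut (24 mm across flats, 14 mm thick), on the axis, 49.5 mm from the stud's origin
- stud3_nut (a point): middle of this stud's nut (24 mm across flats, 14 mm thick), on the axis, 49.5 mm from the stud's origin
- stud4_nut (a point): middle of this stud's nut (24 mm across flats, 14 mm thick), on the axis, 49.5 mm from the stud's origin
- stud5_nut (a point): middle of this stud's nut (24 mm across flats, 14 mm thick), on the axis, 49.5 mm from the stud's origin
- chisel1: flat chisel for scraping sealant, 150 mm long, lying flat, about 0.16 kg: dark steel bar 16 mm wide, 10 mm thick from -75 to +35 mm, then a bright blade 20 mm wide, 5 mm thick, to its edge at +75 mm. Origin mid-length, mid-section; +x towards the edge, z through the thickness. Starts with the edge roughly away from the robot. Gripping it with the gripper tilted along the bar eases standing it up
- chisel2: flat chisel for scraping sealant, 150 mm long, lying flat, about 0.16 kg: dark steel bar 16 mm wide, 10 mm thick from -75 to +35 mm, then a bright blade 20 mm wide, 5 mm thick, to its edge at +75 mm. Origin mid-length, mid-section; +x towards the edge, z through the thickness. Starts with the edge roughly away from the robot. Gripping it with the gripper tilted along the bar eases standing it up
- chisel1_edge (a point): middle of this chisel's cutting edge, 75 mm from the chisel's origin
- chisel2_edge (a point): middle of this chisel's cutting edge, 75 mm from the chisel's origin
- pot: tool pot, fixed: upright steel tube, inside diameter 56 mm, outside 62 mm, 95 mm tall, open on top, floor 6 mm thick, on a round foot 80 mm across, 6 mm thick. Origin under its centre on the bench, z up. It is wide enough for both chisels, which come to lean on its wall
- case: stud case, fixed: blue steel box, 148 (x) by 284 (y) mm, walls 4 mm thick, 48 mm tall, floor 4 mm. Origin under its centre on the bench, +x towards the hinge. Two rails 8 mm thick along y at x = -29 and +29 mm (50 mm clear between), each with 90 degree V-notches at y = -92, -46, 0, 46, 92 mm: bottoms 11, peaks 34 mm up. A stud in a notch pair lies along x, axis 24 mm up, 10 mm spare at each end
- lid (a joint): angle of the case's lid, rad: 0 shut; starts open at 1.58 to 1.75, leaning away from the robot (stop at 1.8). Sheet 152 mm from hinge to free edge, 286 mm wide, 4 mm thick, 0.35 kg; the free edge has a lip 10 mm deep on the inner side. Hinge line: along the case's y at x = +74 mm, 49 mm above the bench. Stays put near upright; pushed from behind below about 1.3 it falls shut
- tin: steel tin of sealant, 72 mm in diameter, 75 mm tall, upright; leave alone. Origin under its centre
- socket: steel wrench socket, 28 mm in diameter, 36 mm tall, upright among the studs; leave alone. Origin under its centre
- washer: thick steel washer, 48 mm across, 10 mm thick, lying flat; leave alone. Origin under its centre
- brush: hand brush lying on the bench; leave alone. Origin on its underside
- torquewrench: torque wrench about 390 mm long lying along the foot of the rig; leave alone. Origin on its underside near mid-length
- spray: grey bottle, 52 mm in diameter, 160 mm tall, upright at the right; leave alone. Origin under its centre
- specimen: heavy concrete disc, 150 mm in diameter, 55 mm tall, beyond the case; it does not move. Origin under its centre
Mind the look-alikes: they are no part of the job. What is shaped like the stud1 but yellow is not meant. Leave any pink look-alike of the chisel1 alone.

How it is judged:
By the outcome, as a careful person would: the job done as asked, in the order asked, and still so for the second after the job is handed in, with the robot touching nothing.
Of stud1, stud2, stud3, stud4, stud5 only 3 to 5 are there at a start; the rules pass over those that are not, and their reading is None.
At some moment in a run one of stud1, stud2, stud3, stud4, stud5, chisel1, chisel2 may be knocked a few centimetres aside while the robot is not near it.
Once in a run the grip may slacken for a moment while it holds something.
It also fails if it takes over 210 s, if anything falls off the work surface, if the arm or the gripper's body presses on something with over 40 N, if the wrist force passes 120 N, or if a joint passes its speed limit or range.

ROBOT

A 7-joint arm with a two-finger parallel gripper is mounted at the origin on the work surface. World frame = base frame: x ahead of the robot, y to its left, z up, the work surface at z = 0. Lengths are in m, angles in rad, forces in N, time in s.
With the tool pointing down it reaches from about 0.425 to 1.025 m from the base axis. Payload 9.4 kg.
Tool frame: the origin (TCP) lies midway between the tips of the shut fingers; the grasp point (between the pads) lies 19 mm behind it; z points along the fingers, y is the line along which they close (so a half turn about z gives the same grasp; the last joint's range is limited). The gripper opens to 85 mm and grips with 20 to 120 N. Pads are 22 mm wide; open, the fingers measure 114 mm over their backs; the gripper's body (76 mm by 85 mm) begins 54 mm behind the grasp point. The pads swing forward as they close: fully open they stand 13 mm farther back than shut.
Start: joints at [-1.346, 0.599, -0.003, 1.599, 0.002, 0.943, -0.08], TCP at [0.216, 0.692, 0.231] pointing down, gripper open.
Joint ranges: [-2.57, 2.57], [-0.35, 1.97], [-1.29, 1.29], [0.11, 2.56], [-1.05, 4.19], [0.11, 1.86], [-2.63, 2.63]. Speed limits (rad/s): [2.22, 2.22, 3.01, 3.01, 3.14, 3.14, 3.14].

INTERFACE

Orientations are given as a rotation vector (axis times angle).
In Python, from cell import env gives the robot as it stands.
- The arm moves only by the shell command python3 -m jog 'ROWS' [FORCE]. ROWS is JSON, a list of rows, each a list of 7 numbers: the shift along the tool's x, y, z as a fraction of full scale, then the turn, a rotation vector about the tool's x, y, z as a fraction of full scale, then the finger opening in mm, from 0 to 85.4. In form: [[dx, dy, dz, ax, ay, az, gripper], ...]. A call has 1 to 12 rows; each row shifts and turns the commanded pose from where the row before left it, along the tool's axes as they then stand; what a row does not reach is not made up. Full scale, the value 1, is 0.3 m for a shift and 90 degrees for a turn. A row lasts 1/10 s, in which the tool goes at most 50 mm and 8.59 degrees, less where a joint would pass 70% of its speed; a pose out of reach is approached as far as the arm can. A call with a number of a shift or a turn outside -1 to 1 is refused whole. A call with a gripper value outside its range is refused whole. The fingers move at their own pace and stop on an object; FORCE is the grip in N (left out, the last holds). Time passes only in rows, so rows that do not move let the fingers close. It gives the time, the measured TCP pose, the force, the opening and the grip force at its end, in the units of the state.
- env.observe(): the state, without advancing time (a new reading comes with each control period).
- env.snapshot(name): name is "scene" or "side" or "wrist"; returns (picture, depth): 480x640x3 uint8, red, green, blue; 480x640 float32, m along the optical axis (not along the pixel's ray), 0 where there is no reading.
- env.calibration(name): a dict with "fx", "fy", "cx", "cy" (pixels), "T" (4x4, takes a point from camera to world coordinates); the wrist camera has in their place "hand_eye" (4x4, takes a point from camera to tool coordinates, whose origin is the TCP and whose axes are the flange's). Camera axes: x right, y down, z forward; pixel columns grow to the right and rows downward; lengths in m; the calibration is good to about 2 mm. A picture is of the moment at which its call begins: read the wrist's pose just before it. calibration takes no time and is no camera call.
- env.hand_in(): hands the job in; it is judged then, once.
The state is a dict: "time": time; "joint_pos": joint angles; "joint_vel": joint speeds; "tau": joint torques, N m; "eef_pos": TCP position; "tool_rot": TCP orientation; "ft_force": force on the tool from outside, world axes, zero at the start; "torque": the same for the moment, N m; "opening": finger opening in m; "gripper_force": force on a finger pad.
Only numpy, scipy, OpenCV 4.12 (cv2) and the standard library are available. Lean on these libraries where they do the work, as an engineer would, in place of code of your own. Each camera call takes 0.05 s, during which the arm holds its last target. There are 200 camera calls.

## Working session

There is one attempt and no reset: what is moved stays moved. The work goes in short steps, Python scripts to look and compute and a shell command to move; the robot and the scene stay as the last step left them, time stands still between calls to the robot, and variables do not carry over. Pictures are saved under pics/ and viewed, at most 14 in all, crops included, and the job is handed in when it is done.

```bash
ls; mkdir -p pics
cat > h.py <<'E'
import numpy as np,cv2
from scipy.spatial.transform import Rotation as R
from cell import env
def snap(n,f):
    s=env.observe(); p,d=env.snapshot(n); c=env.calibration(n)
    if 'T' in c: T=c['T']
    else:
        W=np.eye(4); W[:3,:3]=R.from_rotvec(s['tool_rot']).as_matrix(); W[:3,3]=s['eef_pos']; T=W@np.array(c['hand_eye'])
        c2=env.calibration('scene')
    np.savez('pics/'+f+'.npz',p=p,d=d,T=T,k=[c.get(x) for x in('fx','fy','cx','cy')])
    cv2.imwrite('pics/'+f+'.png',p[:,:,::-1]); return p,d
def load(f):
    return np.load('pics/'+f+'.npz')
def pt(f,u,v,z=None):
    a=load(f); fx,fy,cx,cy=a['k']; T=a['T']
    r=np.array([(u-cx)/fx,(v-cy)/fy,1.])
    if z is None:
        w=a['d'][int(v)-1:int(v)+2,int(u)-1:int(u)+2]; w=w[w>0]; return (T@np.r_[r*np.median(w),1])[:3]
    q=T[:3,:3]@r; return T[:3,3]+q*(z-T[2,3])/q[2]
def crop(f,x,y,w,h,s,o):
    p=cv2.imread('pics/'+f+'.png')[y:y+h,x:x+w]; cv2.imwrite('pics/'+o+'.png',cv2.resize(p,None,fx=s,fy=s,interpolation=cv2.INTER_CUBIC))
E
python3 - <<'E'
from h import *
print({k:np.round(v,3) for k,v in env.observe().items()})
print(env.calibration('wrist'))
for n in('scene','side'):
    snap(n,n+'0'); c=env.calibration(n); print(c)
E
```

```text
pics
{'time': np.float64(0.0), 'joint_pos': array([-1.346,  0.6  , -0.003,  1.6  ,  0.002,  0.943, -0.08 ]), 'joint_vel': array([-0.002,  0.001,  0.001, -0.002,  0.001,  0.001, -0.002]), 'tau': array([-1.0000e-03, -7.7645e+01,  1.5640e+00, -2.5799e+01,  1.2000e-02,
        9.0000e-03,  0.0000e+00]), 'eef_pos': array([0.215, 0.692, 0.23 ]), 'tool_rot': array([-4.720e-01, -3.106e+00,  3.000e-03]), 'ft_force': array([-0.129,  0.745, -0.079]), 'torque': array([-0.011,  0.052,  0.017]), 'gripper_force': np.float64(0.0), 'opening': np.float64(0.085)}
{'fx': 353.246702955774, 'fy': 353.246702955774, 'cx': 317.85672987165884, 'cy': 238.97025004225068, 'hand_eye': array([[-5.51432367e-04, -9.55275661e-01, -2.95716262e-01,
         7.61332769e-02],
       [ 9.99999557e-01, -7.52455575e-04,  5.65982990e-04,
         9.68997911e-04],
       [-7.63183125e-04, -2.95715819e-01,  9.55275652e-01,
        -1.43261427e-01],
       [ 0.00000000e+00,  0.00000000e+00,  0.00000000e+00,
         1.00000000e+00]])}
{'fx': 571.0140950653581, 'fy': 571.0140950653581, 'cx': 319.0253989933179, 'cy': 238.55774725413295, 'T': array([[-0.16013635,  0.79662248, -0.58287989,  1.44087862],
       [ 0.98694934,  0.1393577 , -0.08068726,  0.09161102],
       [ 0.01695152, -0.58819389, -0.80854227,  1.25971351],
       [ 0.        ,  0.        ,  0.        ,  1.        ]])}
{'fx': 438.62962681648486, 'fy': 438.62962681648486, 'cx': 312.62010916115185, 'cy': 236.56392782205452, 'T': array([[ 9.75769060e-01, -1.57151712e-01,  1.52243492e-01,
         3.37412957e-01],
       [-2.18802785e-01, -6.99915874e-01,  6.79884630e-01,
        -1.03834001e+00],
       [-2.87396582e-04, -6.96721687e-01, -7.17341487e-01,
         1.14054971e+00],
       [ 0.00000000e+00,  0.00000000e+00,  0.00000000e+00,
         1.00000000e+00]])}
```

View pics/scene0.png

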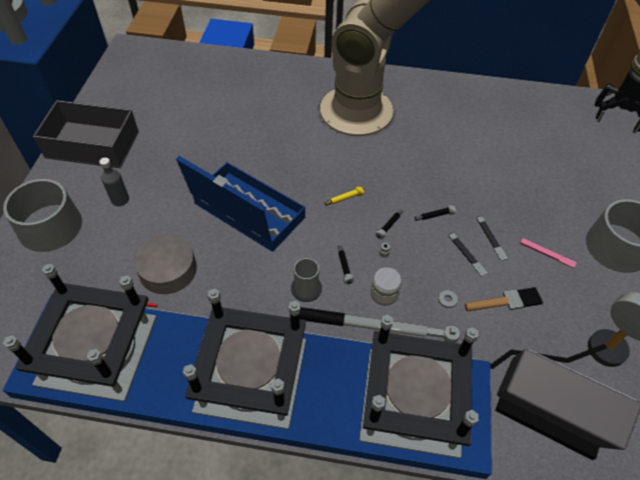

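View pics/side0.png

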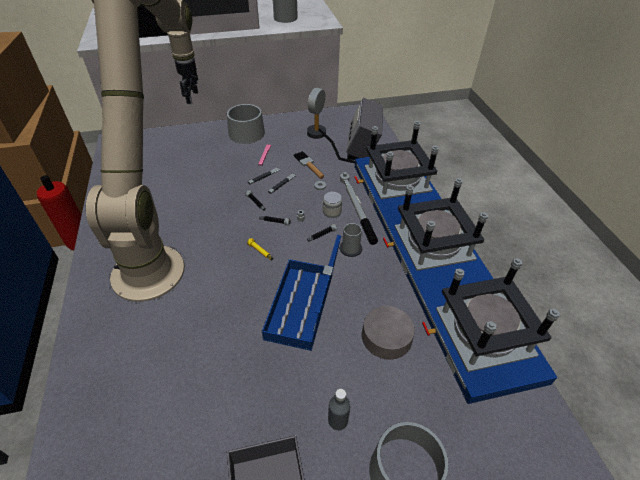

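The candidates are three black studs at scene (390,223), (436,213) and (345,264). The yellow look-alike at (345,196) is excluded, and so are the studs mounted on the rig. The chisels are at (468,254) and (492,238); the pink one at (548,252) is excluded. The pot is at (307,278) and the case at (245,205), with its lid open and leaning away from the robot. Next, a close crop.

Run:
```python
from h import *
crop('scene0',325,190,200,120,4,'c1'); crop('scene0',170,145,160,120,5,'c2')
```

```text
(no output)
```

View pics/c1.png

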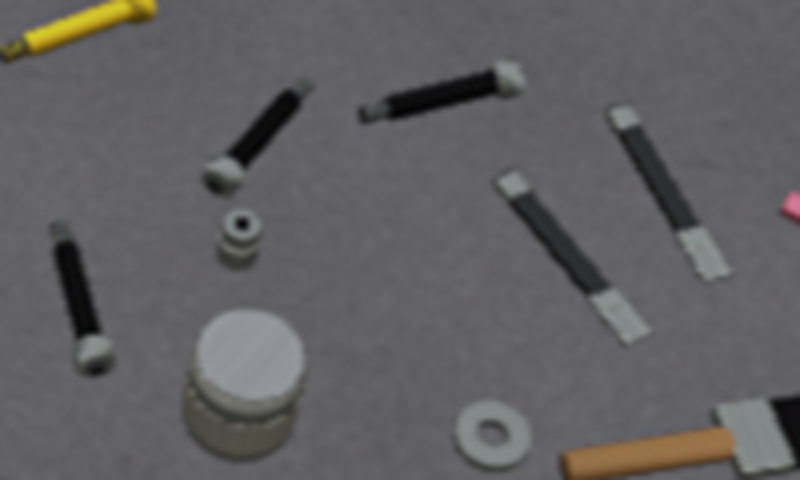

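View pics/c2.png

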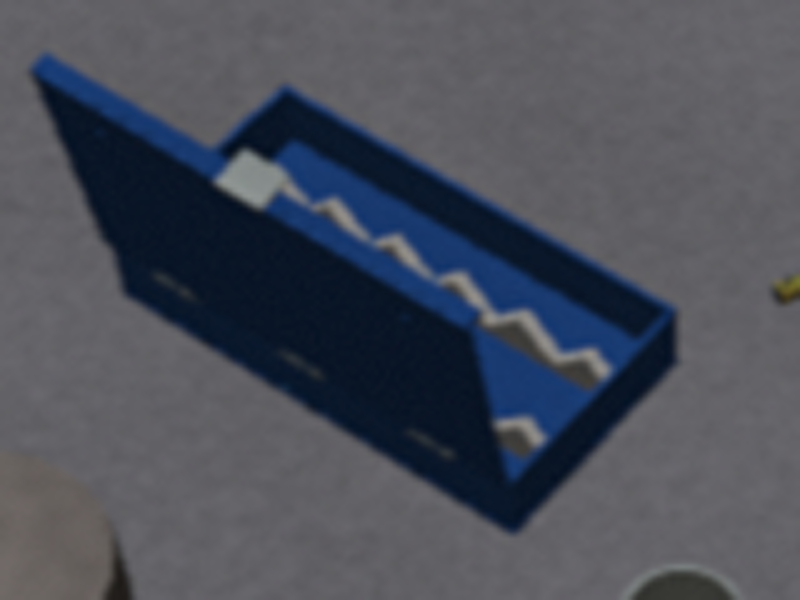

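The crop shows all three studs are black with a bright nut: A's nut is at crop (94,355), B's at (222,175) and C's at (510,78). Both chisels have their wide bright blades at the lower right, at (625,318) and (706,255). The socket at (240,235) and the washer at (492,435) stay where they are. The case rails and notches are visible, and the lid stands near upright.

Run:
```python
from h import *
np.set_printoptions(precision=4,suppress=True)
c=lambda u,v,z:pt('scene0',325+u/4-.4,190+v/4-.4,z)
for n,a,b in(('A',(60,228),(94,355)),('B',(306,85),(222,175)),('C',(372,112),(510,78))):
    print(n,c(*a,.012),c(*b,.015))
for n,a,b in(('k1',(505,180),(635,332)),('k2',(616,110),(714,270))):
    p,q=c(*a,.006),c(*b,.006);print(n,p,q,np.linalg.norm(p-q))
e=lambda u,v,z:pt('scene0',170+u/5-.4,145+v/5-.4,z)
print('case far-left top',e(285,90,.048),'right top near',e(675,312,.048),'right hinge bottom',e(515,530,.0))
print('right hinge top',e(508,485,.048))
print('lid free corners',e(40,58,.2),e(475,325,.2))
print('pot',pt('scene0',307,267,.095), 'depth',[pt('scene0',u,v) for u,v in((307,262),)])
# depth-based
a=load('scene0');fx,fy,cx,cy=a['k'];v,u=np.mgrid[:480,:640];d=a['d'];P=np.stack([(u-cx)/fx*d,(v-cy)/fy*d,d],-1)@a['T'][:3,:3].T+a['T'][:3,3]
np.save('pics/P0.npy',P)
m=(abs(P[...,2]-.095)<.006)&(abs(u-307)<25)&(abs(v-272)<25);print('pot ring',m.sum(),P[m].mean(0),P[m].min(0),P[m].max(0))
p=P[m][:,:2].astype(np.float32);print(cv2.minEnclosingCircle(p))
g=P[300:301,250:252];print('bench z',np.median(P[230:240,500:560,2]))
```

```text
A [0.5582 0.0256 0.012 ] [0.6555 0.0612 0.015 ]
B [0.4066 0.1789 0.012 ] [0.4976 0.1283 0.015 ]
C [0.4228 0.2262 0.012 ] [0.3778 0.3201 0.015 ]
k1 [0.4615 0.3206 0.006 ] [0.5717 0.408  0.006 ] 0.1406561701992452
k2 [0.3863 0.3962 0.006 ] [0.5128 0.4606 0.006 ] 0.1420113170375013
case far-left top [ 0.3451 -0.3365  0.048 ] right top near [ 0.4689 -0.0852  0.048 ] right hinge bottom [ 0.5937 -0.1504  0.    ]
right hinge top [ 0.5986 -0.1507  0.048 ]
lid free corners [ 0.4828 -0.411   0.2   ] [ 0.6152 -0.1553  0.2   ]
pot [ 0.6908 -0.0397  0.095 ] depth [array([ 0.6658, -0.0441,  0.079 ])]
pot ring 133 [ 0.6951 -0.0394  0.0943] [ 0.6649 -0.0709  0.0891] [ 0.7266 -0.0099  0.1004]
((0.6951700448989868, -0.04042288661003113), 0.0319332592189312)
bench z 0.0003531733079019661
```

```bash
cat >> h.py <<'E'
np.set_printoptions(precision=4,suppress=True)
from math import ceil
def down(th,tilt=0):  # th: heading of tool x, deg; tilt: about tool y, deg
    t=np.radians(th);c,s=np.cos(t),np.sin(t)
    return np.array([[c,s,0],[s,-c,0],[0,0,-1.]])@R.from_euler('y',tilt,degrees=True).as_matrix()
def plan(pos,Rt,wp=None):
    s=env.observe(); R0=R.from_rotvec(s['tool_rot']).as_matrix(); p=np.array(s['eef_pos'])
    rv=R.from_matrix(R0.T@Rt).as_rotvec()
    a=np.degrees(np.linalg.norm(rv)); n=max(1,ceil(a/8.5)); print('t %.1f rot %.1f deg rows %d:'%(s['time'],a,n),rv/(np.pi/2)/n)
    for q in ([pos] if wp is None else wp+[pos]):
        d=Rt.T@(np.array(q)-p); L=np.linalg.norm(d); n=max(1,ceil(L/.05)); print('  to',np.round(q,4),'rows',n,':',d/.3/n,' total',d/.3); p=np.array(q)
def st(): 
    s=env.observe(); print('t %.1f'%s['time'],'tcp',s['eef_pos'],'rv',np.array(s['tool_rot']),'F',np.array(s['ft_force']),'op %.4f g %.0f'%(s['opening'],s['gripper_force']),'q',np.array(s['joint_pos']))
CC=np.array([.4734,-.2437]); CY=-26.2
def case(x,y,z):
    t=np.radians(CY); return np.r_[CC+x*np.array([np.cos(t),np.sin(t)])+y*np.array([-np.sin(t),np.cos(t)]),z]
E
python3 - <<'E'
from h import *
plan([.452,.154,.25],down(151))
P=np.load('pics/P0.npy')
# lid plane in case frame
t=np.radians(CY); q=P[...,:2]-CC; X=q@[np.cos(t),np.sin(t)]; Y=q@[-np.sin(t),np.cos(t)]
for z in(.07,.1,.13,.16,.19,.2):
    m=(abs(P[...,2]-z)<.006)&(X>.05)&(X<.16)&(abs(Y)<.13); print(z,m.sum(),np.percentile(X[m],[5,50,95]) if m.any() else '')
m=(P[...,2]>.03)&(X>-.3)&(X<.3)&(abs(Y)<.2); print('Y of blue top',)
m=(P[...,2]>.06)&(P[...,2]<.2)&(X>.06)&(X<.15)&(abs(Y)<.2);print(np.percentile(Y[m],[1,99]))
m=(abs(P[...,2]-.048)<.004)&(abs(X)<.1)&(abs(Y)<.2);print('rim',np.percentile(X[m],[1,99]),np.percentile(Y[m],[1,99]))
E
```

```text
t 0.1 rot 11.7 deg rows 2: [-0.0005  0.0001  0.0651]
  to [0.452 0.154 0.25 ] rows 12 : [-0.1299 -0.0988 -0.0054]  total [-1.5591 -1.1855 -0.0651]
0.07 153 [0.0734 0.0757 0.0778]
0.1 144 [0.0773 0.0794 0.0813]
0.13 150 [0.0807 0.0828 0.0847]
0.16 174 [0.0843 0.0861 0.0882]
0.19 194 [0.0864 0.0895 0.0918]
0.2 553 [0.0769 0.0854 0.0917]
Y of blue top
[-0.1407  0.1405]
rim [-0.0792  0.0737] [-0.1427  0.1424]
```

```bash
python3 -m jog '[[0,0,0,0,0,0.065,60],[0,0,0,0,0,0.065,60]]' 40; python3 -m jog '[[-0.13,-0.099,-0.005,0,0,0,60],[-0.13,-0.099,-0.005,0,0,0,60],[-0.13,-0.099,-0.005,0,0,0,60],[-0.13,-0.099,-0.005,0,0,0,60],[-0.13,-0.099,-0.005,0,0,0,60],[-0.13,-0.099,-0.005,0,0,0,60],[-0.13,-0.099,-0.005,0,0,0,60],[-0.13,-0.099,-0.005,0,0,0,60],[-0.13,-0.099,-0.005,0,0,0,60],[-0.13,-0.099,-0.005,0,0,0,60],[-0.13,-0.099,-0.005,0,0,0,60],[-0.13,-0.099,-0.005,0,0,0,60]]'
python3 - <<'E'
from h import *
st(); snap('wrist','w1'); st()
E
```

```text
time: 0.3
eef_pos: [0.2155, 0.6919, 0.2307]
tool_rot: [-0.793, -3.04, 0.001]
ft_force: [-0.3, 0.6, 0.0]
opening: 0.0603
gripper_force: 0.0
time: 1.5
eef_pos: [0.4524, 0.1517, 0.2494]
tool_rot: [0.786, 3.042, 0.0]
ft_force: [2.2, -0.1, 0.4]
opening: 0.0604
gripper_force: 0.0
t 1.5 tcp [0.4524 0.1517 0.2494] rv [0.786  3.0416 0.0001] F [ 2.2045 -0.1349  0.4319] op 0.0604 g 0 q [-0.5404  0.2798  0.124   2.1367 -0.0514  0.7277  0.6824]
t 1.6 tcp [0.4554 0.1437 0.2498] rv [ 0.7988  3.0357 -0.0041] F [ 2.7686 -7.3555  0.7844] op 0.0598 g 0 q [-0.5318  0.2795  0.1329  2.1365 -0.0495  0.7281  0.6892]
```

View pics/w1.png

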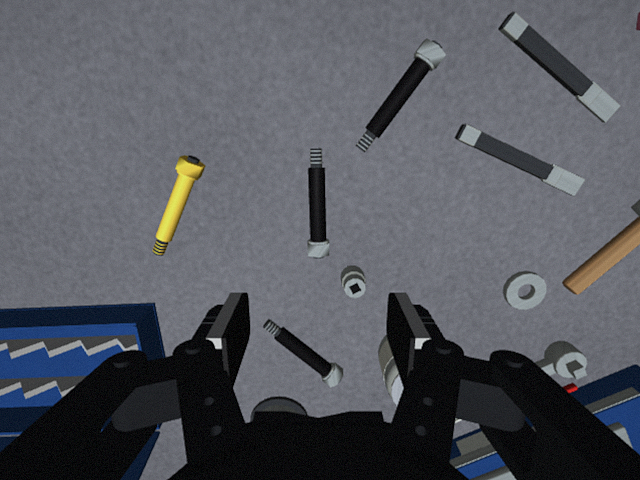

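The wrist view shows stud B at (317,205) with its nut down at (318,248), stud C at (400,97) with its nut at (431,52), and stud A at (305,348). The chisels are at (560,67) and (520,158), with the bright blades to the right. The yellow stud is at (178,205).

```bash
cat >> h.py <<'E'
def field(f):
    a=load(f);fx,fy,cx,cy=a['k'];v,u=np.mgrid[:480,:640];d=a['d']
    return a['p'].astype(int),np.stack([(u-cx)/fx*d,(v-cy)/fy*d,d],-1)@a['T'][:3,:3].T+a['T'][:3,3],a
def onz(a,pix,z):
    fx,fy,cx,cy=a['k'];T=a['T']; r=np.c_[(pix[:,0]-cx)/fx,(pix[:,1]-cy)/fy,np.ones(len(pix))]@T[:3,:3].T
    return (T[:3,3]+r*((z-T[2,3])/r[:,2])[:,None])[:,:2]
def bars(f,lo,hi,L0,L1,z,zl=(.003,.04),verbose=0):
    p,P,a=field(f); mx=p.max(2)
    m=((mx>=lo)&(mx<hi)&(mx-p.min(2)<25)&(P[...,2]>zl[0])&(P[...,2]<zl[1])).astype(np.uint8)
    n,l,s,c=cv2.connectedComponentsWithStats(m)
    br=(p.min(2)>hi+15)&(P[...,2]>zl[0])&(P[...,2]<zl[1]); bv,bu=np.nonzero(br); B=onz(a,np.c_[bu,bv],z) if len(bu) else np.zeros((0,2))
    out=[]
    for i in range(1,n):
        if s[i,4]<150: continue
        v,u=np.nonzero(l==i); q=onz(a,np.c_[u,v],z); (cx,cy),(w,h),_=cv2.minAreaRect((q*1000).astype(np.float32))
        L,W=max(w,h),min(w,h)
        if verbose: print(i,s[i],L,W,cx,cy)
        if not L0<L<L1 or W>32: continue
        cen=q.mean(0); ax=np.linalg.svd(q-cen,full_matrices=False)[2][0]; e=(q-cen)@ax; cen=cen+ax*(np.percentile(e,1)+np.percentile(e,99))/2
        r=(B-cen); al=r@ax; k=(abs(r@[-ax[1],ax[0]])<.016)&(abs(al)<.085)
        if k.any() and (al[k]>0).sum()<(al[k]<0).sum(): ax=-ax
        out.append((cen,np.degrees(np.arctan2(ax[1],ax[0])),L,W,(c[i]).round())); print('bar',cen,'ang %.1f L %.0f W %.0f bright %d'%(out[-1][1],L,W,k.sum()),'px',c[i].round())
    return out
E
python3 - <<'E'
from h import *
p=load('w1')['p']; print(p[205,317],p[158,520],p[67,560],p[200,100],p[248,318],p[180,570])
_,P,_=field('w1'); print(P[205,317],P[158,510],P[200,100],P[250,250])
print('studs');bars('w1',0,40,50,100,.012)
print('chisels');bars('w1',40,75,70,135,.008)
E
```

```text
[34 34 37] [50 51 57] [50 52 56] [111 116 121] [154 162 166] [149 156 162]
[0.4533 0.1515 0.0199] [0.5097 0.3534 0.0108] [ 0.3337 -0.06    0.0018] [ 0.4657  0.0544 -0.0003]
studs
bar [0.4443 0.4138] ang 26.3 L 86 W 3 bright 1170 px [546.  67.]
bar [0.398 0.274] ang 115.1 L 83 W 18 bright 783 px [398.  96.]
bar [0.4549 0.1506] ang -27.6 L 82 W 17 bright 519 px [317. 205.]
bar [0.6103 0.0453] ang 17.8 L 89 W 19 bright 416 px [303. 352.]
chisels
bar [0.4435 0.4259] ang 26.3 L 89 W 16 bright 1183 px [554.  61.]
bar [0.5106 0.3589] ang 37.6 L 89 W 18 bright 978 px [513. 156.]
bar [ 0.4858 -0.2785] ang -116.6 L 113 W 22 bright 313 px [ 41. 382.]
bar [ 0.6686 -0.0293] ang -118.1 L 74 W 30 bright 0 px [278. 406.]
```

```bash
python3 -m jog '[[0,0,0,0,0,0,45],[0,0,0,0,0,0,45],[0,0,0,0,0,0,45]]';  python3 - <<'E'
from h import *
plan([.4549,.1506,.000],down(152.4),[[.4549,.1506,.04]])
E
```

```text
time: 1.85
eef_pos: [0.4516, 0.155, 0.2491]
tool_rot: [-0.783, -3.042, -0.0]
ft_force: [0.5, 0.1, -0.8]
opening: 0.0452
gripper_force: 0.0
t 1.9 rot 1.3 deg rows 1: [-0.     -0.0003 -0.0141]
  to [0.4549 0.1506 0.04  ] rows 5 : [-0.0033 -0.0016  0.1394]  total [-0.0165 -0.0078  0.6971]
  to [0.4549 0.1506 0.    ] rows 1 : [0.     0.     0.1333]  total [0.     0.     0.1333]
```

```bash
python3 -m jog '[[-0.003,-0.0016,0.139,0,0,-0.014,45],[-0.003,-0.0016,0.139,0,0,0,45],[-0.003,-0.0016,0.139,0,0,0,45],[-0.003,-0.0016,0.139,0,0,0,45],[-0.003,-0.0016,0.139,0,0,0,45],[0,0,0.067,0,0,0,45],[0,0,0.066,0,0,0,45],[0,0,0,0,0,0,45],[0,0,0,0,0,0,0],[0,0,0,0,0,0,0],[0,0,0,0,0,0,0],[0,0,0,0,0,0,0]]' 70
python3 - <<'E'
from h import *
st()
E
```

```text
time: 3.05
eef_pos: [0.4553, 0.15, 0.0017]
tool_rot: [-0.752, -3.05, -0.0]
ft_force: [-0.8, 1.0, -0.3]
opening: 0.0159
gripper_force: 68.3
t 3.0 tcp [0.4553 0.15   0.0017] rv [-0.7518 -3.0502 -0.0003] F [-0.8019  0.9836 -0.3498] op 0.0159 g 68 q [-0.449   0.7251  0.0182  2.3107 -0.1161  0.1065  0.7676]
```

```bash
python3 -m jog '[[0,0,-0.1,0,0,0,0],[0,0,-0.14,0,0,0,0],[0,0,-0.14,0,0,0,0],[0,0,-0.14,0,0,0,0],[0,0,0,0,0,0,0]]'
python3 - <<'E'
from h import *
st(); plan(case(0,-.092,.15),down(153.8))
E
```

```text
time: 3.55
eef_pos: [0.4575, 0.1502, 0.162]
tool_rot: [0.752, 3.044, 0.008]
ft_force: [-0.7, -0.4, -2.3]
opening: 0.0153
gripper_force: 68.9
t 3.5 tcp [0.4575 0.1502 0.162 ] rv [0.7522 3.0441 0.0077] F [-0.6872 -0.3709 -2.2515] op 0.0153 g 69 q [-0.5102  0.4174  0.1018  2.2243 -0.0871  0.4957  0.7455]
t 3.5 rot 1.6 deg rows 1: [ 0.0039  0.003  -0.0173]
  to [ 0.4328 -0.3262  0.15  ] rows 10 : [-0.0627 -0.1461  0.004 ]  total [-0.6273 -1.4614  0.04  ]
```

```bash
python3 -m jog '[[-0.0627,-0.146,0.004,0.004,0.003,-0.017,0],[-0.0627,-0.146,0.004,0,0,0,0],[-0.0627,-0.146,0.004,0,0,0,0],[-0.0627,-0.146,0.004,0,0,0,0],[-0.0627,-0.146,0.004,0,0,0,0],[-0.0627,-0.146,0.004,0,0,0,0],[-0.0627,-0.146,0.004,0,0,0,0],[-0.0627,-0.146,0.004,0,0,0,0],[-0.0627,-0.146,0.004,0,0,0,0],[-0.0627,-0.146,0.004,0,0,0,0],[0,0,0,0,0,0,0],[0,0,0,0,0,0,0]]'
python3 - <<'E'
from h import *
st(); snap('wrist','w2'); plan(case(0,-.092,.15),down(153.8))
E
```

```text
time: 4.75
eef_pos: [0.4284, -0.3274, 0.1462]
tool_rot: [-0.715, -3.051, 0.008]
ft_force: [0.0, 0.3, -3.1]
opening: 0.0154
gripper_force: 68.9
t 4.8 tcp [ 0.4284 -0.3274  0.1462] rv [-0.7153 -3.0511  0.0079] F [ 0.0304  0.2759 -3.0544] op 0.0154 g 69 q [ 0.5228  0.4993  0.0284  2.1016 -0.0122  0.5467  1.6685]
t 4.8 rot 0.5 deg rows 1: [-0.0039 -0.0043 -0.0005]
  to [ 0.4328 -0.3262  0.15  ] rows 1 : [-0.0124  0.005  -0.0123]  total [-0.0124  0.005  -0.0123]
```

View pics/w2.png

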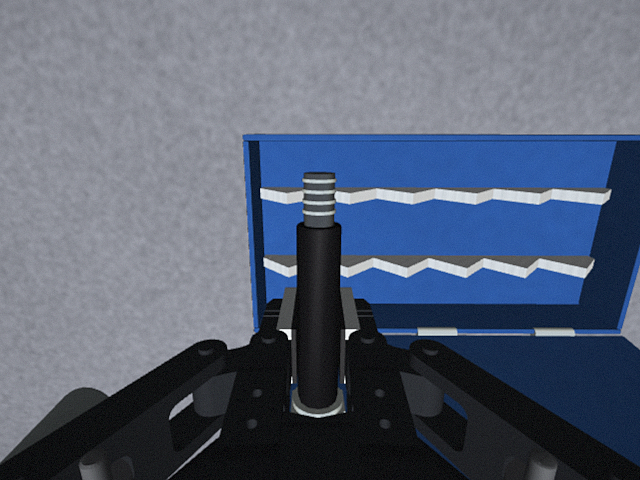

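The stud is held along the case x axis, nut towards the hinge (320,405), bare end at (319,195). The near rim is at row 136, the left wall at column 250, and the far rail's notches are along row 268. I'll refine the case pose from the depth.

```bash
cat >> h.py <<'E'
def casefit(f):
    p,P,a=field(f); t=np.radians(CY); q=P[...,:2]-CC; X=q@[np.cos(t),np.sin(t)]; Y=q@[-np.sin(t),np.cos(t)]; Z=P[...,2]
    m=(abs(Z-.048)<.004)&(X<-.06)&(X>-.085)&(abs(Y)<.12); c=np.polyfit(Y[m],X[m],1); print('near rim X(want -72) %.1f slope deg %.2f n %d z %.4f'%(c[1]*1e3,np.degrees(c[0]),m.sum(),np.median(Z[m])))
    for s in(-1,1):
        m=(abs(Z-.048)<.004)&(abs(s*Y-.14)<.012)&(abs(X)<.06)
        if m.sum()>20: print('end',s,'want 140: %.1f'%(np.median(Y[m])*1e3),m.sum())
    # rails: peaks
    for xr in(-.029,.029):
        m=(abs(X-xr)<.008)&(Z>.03)&(Z<.037)&(p.min(2)>90); 
        y=np.sort(Y[m]*1e3); print('rail',xr,'X %.1f'%(np.median(X[m])*1e3) if m.any() else '',m.sum(), [round(g.mean(),1) for g in np.split(y,np.nonzero(np.diff(y)>6)[0]+1)] if m.any() else '')
E
python3 - <<'E'
from h import *
casefit('w2')
E
```

```text
near rim X(want -72) -75.5 slope deg 0.33 n 2319 z 0.0484
end -1 want 140: -142.5 1018
end 1 want 140: 135.2 790
rail -0.029 X -32.7 832 [np.float64(-117.7), np.float64(-71.9), np.float64(-26.7), np.float64(19.0), np.float64(64.5), np.float64(110.0)]
rail 0.029 X 25.3 684 [np.float64(-117.9), np.float64(-72.5), np.float64(-26.8), np.float64(18.8), np.float64(64.3), np.float64(109.8)]
```

```bash
cat >> h.py <<'E'
CC=case(-.003,-.003,0)[:2]; CY=-26.4
E
python3 - <<'E'
from h import *
p,P,a=field('w2'); print(CC)
T=a['T']
# stud sleeve top points in tool frame
s=P[240:290,300:340].reshape(-1,3); s=s[s[:,2]>.1]; s0=env.observe(); Rt=R.from_rotvec(s0['tool_rot']).as_matrix(); q=(s-s0['eef_pos'])@Rt; print('stud in tool: y',np.percentile(q[:,1],[2,50,98])*1e3,'z min',q[:,2].min())
b=P[180:220,305:335].reshape(-1,3);b=b[b[:,2]>.1];print('bare end tool x',((b-s0['eef_pos'])@Rt)[:,0].max())
plan(case(0,-.092,.019),down(153.6),[case(0,-.092,.05)])
E
```

```text
[ 0.4694 -0.2451]
stud in tool: y [-7.4233 -0.0592  7.8941] z min -0.14311880956208317
bare end tool x 0.07602810736262708
t 4.8 rot 0.5 deg rows 1: [-0.004  -0.0043  0.0017]
  to [ 0.4285 -0.3275  0.05  ] rows 2 : [-0.0007 -0.0025  0.1605]  total [-0.0013 -0.005   0.321 ]
  to [ 0.4285 -0.3275  0.019 ] rows 1 : [0.     0.     0.1033]  total [0.     0.     0.1033]
```

```bash
python3 -m jog '[[0,-0.0025,0.1,-0.004,-0.004,0,0],[0,-0.0025,0.12,0,0,0,0],[0,0,0.1,0,0,0,0],[0,0,0.06,0,0,0,0],[0,0,0.03,0,0,0,0],[0,0,0.017,0,0,0,0],[0,0,0,0,0,0,0],[0,0,0,0,0,0,0]]'
python3 - <<'E'
from h import *
st()
E
```

```text
time: 5.6
eef_pos: [0.4291, -0.3279, 0.0198]
tool_rot: [0.711, 3.058, -0.002]
ft_force: [-0.7, -0.5, -2.2]
opening: 0.0155
gripper_force: 68.9
t 5.6 tcp [ 0.4291 -0.3279  0.0198] rv [ 0.7109  3.0581 -0.0015] F [-0.6659 -0.4863 -2.2296] op 0.0155 g 69 q [ 0.5419  0.7113  0.0077  2.1698 -0.0184  0.2584  1.6796]
```

```bash
python3 -m jog '[[0,0,0.01,0,0,0,0],[0,0,0,0,0,0,0],[0,0,0,0,0,0,32],[0,0,0,0,0,0,32],[0,0,0,0,0,0,32],[0,0,-0.1,0,0,0,32],[0,0,-0.15,0,0,0,32],[0,0,-0.15,0,0,0,32],[0,0,-0.1,0,0,0,32],[0,0,0,0,0,0,32],[0,0,0,0,0,0,32]]'
python3 - <<'E'
from h import *
st(); snap('wrist','w3'); casefit('w3'); plan([.60,.045,.25],down(198),[case(-.05,0,.25)])
bars('w3',0,40,50,100,.034,zl=(.02,.045))
E
```

```text
time: 6.7
eef_pos: [0.4286, -0.3279, 0.1666]
tool_rot: [0.712, 3.058, -0.002]
ft_force: [-0.6, 0.4, -0.6]
opening: 0.0317
gripper_force: 0.0
t 6.7 tcp [ 0.4286 -0.3279  0.1666] rv [ 0.7115  3.0575 -0.0018] F [-0.6355  0.4328 -0.6199] op 0.0317 g 0 q [ 0.5313  0.4664  0.0228  2.0893 -0.018   0.5834  1.6801]
near rim X(want -72) -72.6 slope deg 0.10 n 1974 z 0.0484
end -1 want 140: -139.5 861
end 1 want 140: 138.4 1399
rail -0.029 X -29.8 699 [np.float64(-114.8), np.float64(-69.3), np.float64(-23.6), np.float64(21.9), np.float64(67.5), np.float64(113.2)]
rail 0.029 X 28.2 602 [np.float64(-115.0), np.float64(-69.1), np.float64(-23.8), np.float64(21.9), np.float64(67.5), np.float64(113.0)]
t 6.8 rot 44.2 deg rows 6: [-0.0001  0.     -0.0818]
  to [ 0.4246 -0.2228  0.25  ] rows 3 : [-0.0321  0.1119 -0.0938]  total [-0.0964  0.3358 -0.2813]
  to [0.6   0.045 0.25 ] rows 7 : [-0.1188  0.0955  0.    ]  total [-0.8319  0.6684  0.    ]
bar [ 0.4279 -0.3266] ang -26.5 L 80 W 17 bright 1324 px [318. 226.]
```

View pics/w3.png

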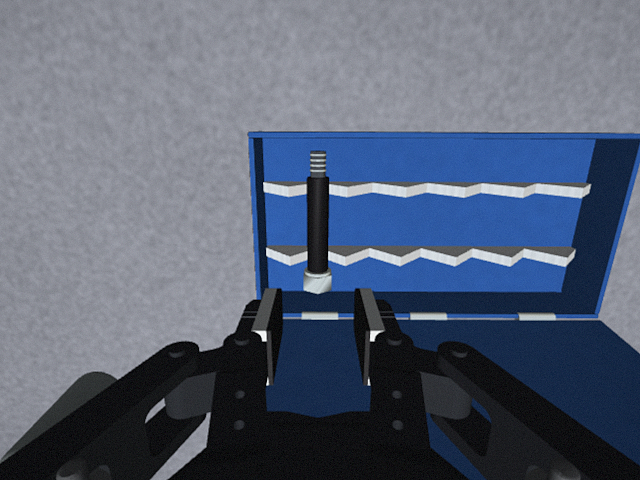

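```bash
python3 -m jog '[[0,0,-0.09,0,0,0,45],[0,0,-0.09,0,0,-0.082,45],[0,0,-0.09,0,0,-0.082,45],[0,0,0,0,0,-0.082,45],[0,0,0,0,0,-0.082,45],[0,0,0,0,0,-0.082,45],[0,0,0,0,0,-0.082,45]]'
python3 - <<'E'
from h import *
st(); plan([.58,.045,.25],down(198))
E
```

```text
time: 7.45
eef_pos: [0.4279, -0.3273, 0.2451]
tool_rot: [0.502, -3.1, -0.002]
ft_force: [-1.1, 0.8, 0.2]
opening: 0.0449
gripper_force: 0.0
t 7.5 tcp [ 0.4279 -0.3273  0.2451] rv [ 0.5019 -3.0997 -0.0022] F [-1.0524  0.751   0.1638] op 0.0449 g 0 q [ 0.6819  0.3664 -0.1798  2.0017  0.0908  0.7831  2.3411]
t 7.5 rot 0.4 deg rows 1: [ 0.001  -0.0008  0.0044]
  to [0.58  0.045 0.25 ] rows 9 : [-0.0962  0.1137 -0.0018]  total [-0.8657  1.0237 -0.0162]
```

```bash
python3 -m jog '[[-0.0962,0.1137,0,0,0,0,45],[-0.0962,0.1137,0,0,0,0,45],[-0.0962,0.1137,0,0,0,0,45],[-0.0962,0.1137,0,0,0,0,45],[-0.0962,0.1137,0,0,0,0,45],[-0.0962,0.1137,0,0,0,0,45],[-0.0962,0.1137,0,0,0,0,45],[-0.0962,0.1137,0,0,0,0,45],[-0.0962,0.1137,0,0,0,0,45],[0,0,0,0,0,0,45],[0,0,0,0,0,0,45]]'
python3 - <<'E'
from h import *
st(); snap('wrist','w4'); b=bars('w4',0,40,60,100,.012)
for c,a,L,W,_ in b:
    if W>12 and np.hypot(*(c-[.61,.045]))<.06: plan([*c,.0],down(a+180),[[*c,.04]])
E
```

```text
time: 8.55
eef_pos: [0.5795, 0.0458, 0.2447]
tool_rot: [0.497, -3.099, 0.001]
ft_force: [-0.6, -0.7, -0.8]
opening: 0.045
gripper_force: 0.0
t 8.6 tcp [0.5795 0.0458 0.2447] rv [ 0.4974 -3.0991  0.0006] F [-0.6233 -0.6693 -0.7588] op 0.0450 g 0 q [-0.0028  0.4225 -0.2427  1.9084  0.1343  0.8291  1.5728]
bar [0.3975 0.2755] ang -64.7 L 91 W 18 bright 296 px [593. 103.]
bar [0.6108 0.0448] ang 19.9 L 82 W 17 bright 528 px [307. 228.]
bar [0.5134 0.346 ] ang 37.9 L 88 W 5 bright 943 px [593. 229.]
t 8.6 rot 1.8 deg rows 1: [-0.0004 -0.0018 -0.0197]
  to [0.6108 0.0448 0.04  ] rows 5 : [-0.0199 -0.0068  0.1367]  total [-0.0996 -0.034   0.6833]
  to [0.6108 0.0448 0.    ] rows 1 : [0.     0.     0.1333]  total [0.     0.     0.1333]
```

```bash
python3 -m jog '[[-0.02,-0.0068,0.1367,0,-0.002,-0.02,45],[-0.02,-0.0068,0.1367,0,0,0,45],[-0.02,-0.0068,0.1367,0,0,0,45],[-0.02,-0.0068,0.1367,0,0,0,45],[-0.02,-0.0068,0.1367,0,0,0,45],[0,0,0.067,0,0,0,45],[0,0,0.065,0,0,0,45],[0,0,0,0,0,0,45],[0,0,0,0,0,0,0],[0,0,0,0,0,0,0],[0,0,0,0,0,0,0],[0,0,0,0,0,0,0]]' 70
python3 -m jog '[[0,0,-0.1,0,0,0,0],[0,0,-0.14,0,0,0,0],[0,0,-0.14,0,0,0,0],[0,0,-0.16,0,0,0,0],[0,0,-0.06,0,0,0,0],[0,0,0,0,0,0,0]]'
python3 - <<'E'
from h import *
st(); plan(case(0,0,.18),down(153.6))
E
```

```text
time: 9.8
eef_pos: [0.6126, 0.0448, 0.0027]
tool_rot: [-0.541, 3.091, -0.001]
ft_force: [-0.3, -1.0, -0.1]
opening: 0.0153
gripper_force: 68.4
time: 10.4
eef_pos: [0.6134, 0.0452, 0.1858]
tool_rot: [-0.54, 3.085, -0.001]
ft_force: [0.2, 0.5, -1.7]
opening: 0.0152
gripper_force: 68.5
t 10.4 tcp [0.6134 0.0452 0.1858] rv [-0.5402  3.0849 -0.0014] F [ 0.219   0.4838 -1.684 ] op 0.0152 g 69 q [-0.0035  0.5257 -0.2379  1.8994  0.1807  0.7272  1.5727]
t 10.4 rot 46.3 deg rows 6: [0.0001 0.0011 0.0857]
  to [ 0.4694 -0.2451  0.18  ] rows 7 : [-0.     -0.1543  0.0028]  total [-0.0001 -1.0801  0.0194]
```

```bash
python3 -m jog '[[0,0,0,0,0.001,0.0857,0],[0,0,0,0,0.001,0.0857,0],[0,0,0,0,0.001,0.0857,0],[0,0,0,0,0.001,0.0857,0],[0,0,0,0,0.001,0.0857,0],[0,0,0,0,0.001,0.0857,0]]'
python3 -m jog '[[0,-0.1543,0.002,0,0,0,0],[0,-0.1543,0.002,0,0,0,0],[0,-0.1543,0.002,0,0,0,0],[0,-0.1543,0.002,0,0,0,0],[0,-0.1543,0.002,0,0,0,0],[0,-0.1543,0.002,0,0,0,0],[0,-0.1543,0.002,0,0,0,0],[0,0,0,0,0,0,0],[0,0,0,0,0,0,0]]'
python3 - <<'E'
from h import *
st(); plan(case(0,0,.019),down(153.6),[case(0,0,.05)])
E
```

```text
time: 11.0
eef_pos: [0.6111, 0.0449, 0.1807]
tool_rot: [-0.724, -3.049, 0.003]
ft_force: [0.4, -0.4, -2.3]
opening: 0.0153
gripper_force: 68.5
time: 11.9
eef_pos: [0.4665, -0.2461, 0.1776]
tool_rot: [-0.72, -3.05, 0.001]
ft_force: [1.1, 0.9, -0.8]
opening: 0.0148
gripper_force: 70.3
t 11.9 tcp [ 0.4665 -0.2461  0.1776] rv [-0.7203 -3.0504  0.0008] F [ 1.0759  0.9319 -0.8361] op 0.0148 g 70 q [ 0.3932  0.441  -0.0226  2.0973  0.0195  0.6106  1.4637]
t 11.9 rot 0.5 deg rows 1: [-0.0014 -0.0044 -0.0019]
  to [ 0.4694 -0.2451  0.05  ] rows 3 : [-0.0023  0.0024  0.1417]  total [-0.007   0.0072  0.4252]
  to [ 0.4694 -0.2451  0.019 ] rows 1 : [0.     0.     0.1033]  total [0.     0.     0.1033]
```

```bash
python3 -m jog '[[-0.002,0.0024,0.14,0,-0.004,0,0],[-0.002,0.0024,0.14,0,0,0,0],[-0.002,0.0024,0.14,0,0,0,0],[0,0,0.06,0,0,0,0],[0,0,0.03,0,0,0,0],[0,0,0.017,0,0,0,0],[0,0,0.01,0,0,0,0],[0,0,0,0,0,0,0]]'
python3 -m jog '[[0,0,0,0,0,0,32],[0,0,0,0,0,0,32],[0,0,0,0,0,0,32],[0,0,-0.1,0,0,0,32],[0,0,-0.15,0,0,0,32],[0,0,-0.15,0,0,0,32],[0,0,-0.15,0,0,0,32],[0,0,-0.15,0,0,0,32],[0,0,0,0,0,0,32]]'
python3 - <<'E'
from h import *
st(); snap('wrist','w5'); bars('w5',0,40,50,100,.034,zl=(.02,.045))
plan([.40,.26,.25],down(115,0))
E
```

```text
time: 12.7
eef_pos: [0.4701, -0.2443, 0.0183]
tool_rot: [0.717, 3.058, -0.004]
ft_force: [-2.2, -0.0, 1.4]
opening: 0.0154
gripper_force: 70.9
time: 13.6
eef_pos: [0.4727, -0.2449, 0.2335]
tool_rot: [0.715, 3.048, -0.005]
ft_force: [1.2, 0.4, -0.7]
opening: 0.0318
gripper_force: 0.0
t 13.6 tcp [ 0.4727 -0.2449  0.2335] rv [ 0.7154  3.0481 -0.0055] F [ 1.2174  0.4135 -0.6653] op 0.0318 g 0 q [ 0.3888  0.3628 -0.0247  2.0439  0.0163  0.7241  1.4632]
bar [ 0.4665 -0.2431] ang -26.6 L 79 W 16 bright 962 px [316. 202.]
bar [ 0.4308 -0.3207] ang -26.7 L 79 W 9 bright 927 px [229. 203.]
bar [ 0.4265 -0.3302] ang -26.6 L 78 W 5 bright 913 px [218. 202.]
t 13.7 rot 38.6 deg rows 5: [0.0002 0.001  0.0858]
  to [0.4  0.26 0.25] rows 11 : [ 0.1477  0.0449 -0.0058]  total [ 1.6247  0.4944 -0.064 ]
```

```bash
python3 -m jog '[[0,0,-0.05,0,0,0.0858,40],[0,0,0,0,0,0.0858,40],[0,0,0,0,0,0.0858,40],[0,0,0,0,0,0.0858,40],[0,0,0,0,0,0.0858,40]]'
python3 - <<'E'
from h import *
plan([.42,.24,.25],down(115,20),[[.48,0,.25]])
plan([.42,.24,.25],down(115,0),[[.48,0,.25]])
E
```

```text
time: 14.15
eef_pos: [0.4696, -0.2435, 0.2413]
tool_rot: [-1.695, -2.644, 0.003]
ft_force: [0.6, 0.6, -0.4]
opening: 0.0401
gripper_force: 0.0
t 14.2 rot 20.0 deg rows 3: [-0.0002  0.0742 -0.0013]
  to [0.48 0.   0.25] rows 5 : [0.1375 0.0749 0.0439]  total [0.6873 0.3745 0.2194]
  to [0.42 0.24 0.25] rows 5 : [0.1521 0.0314 0.0554]  total [0.7607 0.1568 0.2769]
t 14.2 rot 0.4 deg rows 1: [-0.0014  0.0004 -0.0036]
  to [0.48 0.   0.25] rows 5 : [ 0.1442  0.0749 -0.0058]  total [ 0.7209  0.3745 -0.0289]
  to [0.42 0.24 0.25] rows 5 : [0.1619 0.0314 0.    ]  total [0.8096 0.1568 0.    ]
```

```bash
python3 -m jog '[[0.144,0.075,-0.006,0,0,0,40],[0.144,0.075,-0.006,0,0,0,40],[0.144,0.075,-0.006,0,0,0,40],[0.144,0.075,-0.006,0,0,0,40],[0.144,0.075,-0.006,0,0,0,40],[0.162,0.031,0,0,0,0,40],[0.162,0.031,0,0,0,0,40],[0.162,0.031,0,0,0,0,40],[0.162,0.031,0,0,0,0,40],[0.162,0.031,0,0,0,0,40],[0,0,0,0,0.074,0,40],[0,0,0,0,0.074,0,40]]'
python3 -m jog '[[0,0,0,0,0.074,0,40],[0,0,0,0,0,0,40],[0,0,0,0,0,0,40]]'
python3 - <<'E'
from h import *
st(); snap('wrist','w6'); b=bars('w6',0,40,60,100,.012)
for c,a,L,W,_ in b:
    if W>12 and np.hypot(*(c-[.398,.274]))<.08:
        Rt=down(a,20); v=np.array([np.cos(np.radians(a)),np.sin(np.radians(a)),0]); g=np.r_[c,.004]-.006*v; plan(g,Rt,[g-.05*Rt[:,2]])
E
```

```text
time: 15.35
eef_pos: [0.4174, 0.2456, 0.2498]
tool_rot: [-1.561, -2.487, -0.184]
ft_force: [0.9, -1.5, -0.3]
opening: 0.0399
gripper_force: 0.0
time: 15.65
eef_pos: [0.4204, 0.2381, 0.2494]
tool_rot: [-1.529, -2.39, -0.262]
ft_force: [0.5, -0.4, -0.3]
opening: 0.0401
gripper_force: 0.0
t 15.7 tcp [0.4204 0.2381 0.2494] rv [-1.5287 -2.3901 -0.2624] F [ 0.4886 -0.3961 -0.2828] op 0.0401 g 0 q [-0.2861  0.3234 -0.152   2.1252 -0.4432  0.7513  0.3369]
bar [0.3988 0.2734] ang 115.0 L 80 W 17 bright 515 px [314. 240.]
t 15.7 rot 0.3 deg rows 1: [-0.0016  0.0025 -0.0005]
  to [0.4085 0.2525 0.051 ] rows 4 : [-0.0434 -0.004   0.1605]  total [-0.1735 -0.016   0.6419]
  to [0.4013 0.268  0.004 ] rows 1 : [-0.     -0.      0.1667]  total [-0.     -0.      0.1667]
```

```bash
python3 -m jog '[[-0.0434,-0.004,0.16,0,0,0,40],[-0.0434,-0.004,0.16,0,0,0,40],[-0.0434,-0.004,0.16,0,0,0,40],[-0.0434,-0.004,0.16,0,0,0,40],[0,0,0.08,0,0,0,40],[0,0,0,0,0,0,40],[0,0,0,0,0,0,40]]'
python3 - <<'E'
from h import *
st(); plan([.4013,.268,.004],down(115,20))
E
```

```text
time: 16.4
eef_pos: [0.4048, 0.2604, 0.0299]
tool_rot: [-1.521, -2.393, -0.265]
ft_force: [-0.2, 1.0, 0.2]
opening: 0.04
gripper_force: 0.0
t 16.4 tcp [0.4048 0.2604 0.0299] rv [-1.5213 -2.3933 -0.2646] F [-0.2313  0.9798  0.1596] op 0.0400 g 0 q [-0.206   0.7256 -0.3656  2.2894 -0.6368  0.181   0.5834]
t 16.4 rot 0.2 deg rows 1: [-0.0015  0.0013  0.001 ]
  to [0.4013 0.268  0.004 ] rows 1 : [-0.0035  0.0002  0.0906]  total [-0.0035  0.0002  0.0906]
```

```bash
python3 -m jog '[[-0.002,0,0.03,0,0,0,40],[-0.002,0,0.03,0,0,0,40],[0,0,0.03,0,0,0,40],[0,0,0,0,0,0,40],[0,0,0,0,0,0,40]]'
python3 - <<'E'
from h import *
st(); plan([.4013,.268,.004],down(115,20))
E
```

```text
time: 16.9
eef_pos: [0.4022, 0.2668, 0.0041]
tool_rot: [-1.525, -2.392, -0.266]
ft_force: [-0.4, -0.6, 1.0]
opening: 0.04
gripper_force: 0.0
t 16.9 tcp [0.4022 0.2668 0.0041] rv [-1.5245 -2.3925 -0.2664] F [-0.4243 -0.6039  1.044 ] op 0.0400 g 0 q [-0.2006  0.7836 -0.3965  2.295  -0.6871  0.1108  0.6331]
t 16.9 rot 0.1 deg rows 1: [-0.0002  0.0015 -0.0002]
  to [0.4013 0.268  0.004 ] rows 1 : [ 0.0045 -0.0011  0.0021]  total [ 0.0045 -0.0011  0.0021]
```

Good. Close, then lift in world z: the tool-frame direction for vertical is x +0.34, z −0.94.

```bash
python3 -m jog '[[0,0,0,0,0,0,0],[0,0,0,0,0,0,0],[0,0,0,0,0,0,0],[0,0,0,0,0,0,0],[0.02,0,-0.055,0,0,0,0],[0.04,0,-0.11,0,0,0,0],[0.05,0,-0.14,0,0,0,0],[0.05,0,-0.14,0,0,0,0],[0.05,0,-0.14,0,0,0,0],[0,0,0,0,0,0,0]]' 80
python3 - <<'E'
from h import *
st(); g=case(-.006,.092,.20); plan(g,down(-26.4,20),[[.50,.0,.2]])
plan([.50,.05,.2],down(115,20))
E
```

```text
time: 17.9
eef_pos: [0.4043, 0.2674, 0.1955]
tool_rot: [-1.525, -2.397, -0.277]
ft_force: [0.8, 0.2, -1.2]
opening: 0.0149
gripper_force: 78.5
t 17.9 tcp [0.4043 0.2674 0.1955] rv [-1.5249 -2.3971 -0.2767] F [ 0.8095  0.2214 -1.2031] op 0.0149 g 78 q [-0.386   0.3935 -0.1153  2.202  -0.5581  0.5942  0.4188]
t 17.9 rot 141.4 deg rows 17: [-0.0314 -0.0003  0.0869]
  to [0.5 0.  0.2] rows 6 : [0.1077 0.1094 0.0365]  total [0.6461 0.6564 0.2193]
  to [ 0.5049 -0.16    0.2   ] rows 4 : [0.0592 0.1176 0.0215]  total [0.2366 0.4704 0.0861]
t 17.9 rot 0.5 deg rows 1: [0.0049 0.0019 0.0017]
  to [0.5  0.05 0.2 ] rows 5 : [-0.1477 -0.0034 -0.0569]  total [-0.7387 -0.017  -0.2847]
```

```bash
python3 -m jog '[[-0.148,-0.003,-0.057,0,0,0,0],[-0.148,-0.003,-0.057,0,0,0,0],[-0.148,-0.003,-0.057,0,0,0,0],[-0.148,-0.003,-0.057,0,0,0,0],[-0.148,-0.003,-0.057,0,0,0,0],[0,0,0,0,0,0,0]]'
python3 -m jog '[[0,0,0,-0.0314,0,0.0869,0],[0,0,0,-0.0314,0,0.0869,0],[0,0,0,-0.0314,0,0.0869,0],[0,0,0,-0.0314,0,0.0869,0],[0,0,0,-0.0314,0,0.0869,0],[0,0,0,-0.0314,0,0.0869,0],[0,0,0,-0.0314,0,0.0869,0],[0,0,0,-0.0314,0,0.0869,0],[0,0,0,-0.0314,0,0.0869,0],[0,0,0,-0.0314,0,0.0869,0],[0,0,0,-0.0314,0,0.0869,0],[0,0,0,-0.0314,0,0.0869,0]]'
python3 -m jog '[[0,0,0,-0.0314,0,0.0869,0],[0,0,0,-0.0314,0,0.0869,0],[0,0,0,-0.0314,0,0.0869,0],[0,0,0,-0.0314,0,0.0869,0],[0,0,0,-0.0314,0,0.0869,0],[0,0,0,0,0,0,0]]'
python3 - <<'E'
from h import *
st(); snap('wrist','w7'); plan(case(-.006,.092,.10),down(-26.4,20))
E
```

```text
time: 18.5
eef_pos: [0.5015, 0.0422, 0.1943]
tool_rot: [-1.537, -2.389, -0.265]
ft_force: [0.1, 1.0, -1.1]
opening: 0.0149
gripper_force: 78.5
time: 19.7
eef_pos: [0.4977, 0.0486, 0.1947]
tool_rot: [-3.026, -0.394, -0.527]
ft_force: [0.8, -0.5, -1.7]
opening: 0.0149
gripper_force: 78.5
time: 20.3
eef_pos: [0.4985, 0.0509, 0.1942]
tool_rot: [2.937, -0.683, 0.513]
ft_force: [-0.5, 0.9, -2.3]
opening: 0.0149
gripper_force: 78.5
t 20.3 tcp [0.4985 0.0509 0.1942] rv [ 2.9365 -0.6834  0.5127] F [-0.5265  0.9361 -2.3482] op 0.0149 g 78 q [-1.0991  0.5359  1.0708  2.3817 -0.9781  0.3166 -1.2765]
t 20.4 rot 0.5 deg rows 1: [0.0016 0.0016 0.0048]
  to [ 0.5049 -0.16    0.1   ] rows 5 : [0.0407 0.1235 0.0817]  total [0.2037 0.6176 0.4086]
```

View pics/w7.png

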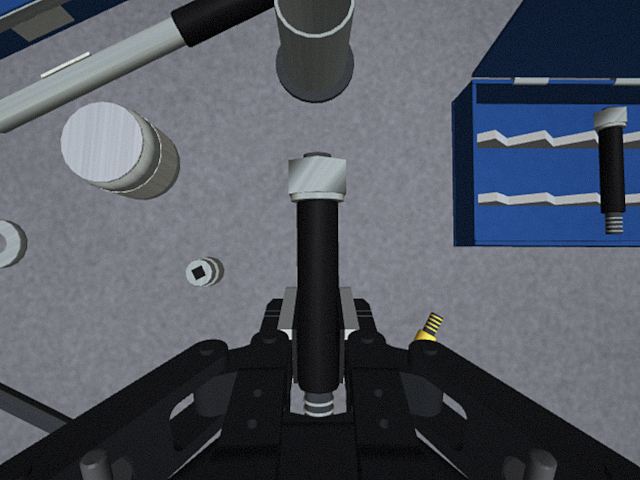

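```bash
python3 -m jog '[[0.0407,0.1235,0.0817,0,0,0.005,0],[0.0407,0.1235,0.0817,0,0,0,0],[0.0407,0.1235,0.0817,0,0,0,0],[0.0407,0.1235,0.0817,0,0,0,0],[0.0407,0.1235,0.0817,0,0,0,0],[0,0,0,0,0,0,0],[0,0,0,0,0,0,0]]'
python3 - <<'E'
from h import *
st(); snap('wrist','w7b'); casefit('w7b'); plan(case(-.006,.092,.02),down(-26.4,20),[case(-.006,.092,.05)])
E
```

```text
time: 21.05
eef_pos: [0.5131, -0.118, 0.1422]
tool_rot: [2.941, -0.706, 0.449]
ft_force: [-0.7, 0.7, -1.8]
opening: 0.0151
gripper_force: 78.5
t 21.1 tcp [ 0.5131 -0.118   0.1422] rv [ 2.9412 -0.7059  0.4488] F [-0.7494  0.6673 -1.7908] op 0.0151 g 78 q [-0.3059  0.485   0.4757  2.3668 -1.0448  0.1055 -0.9215]
near rim X(want -72) -71.3 slope deg 0.12 n 1247 z 0.0481
rail -0.029 X -28.8 593 [np.float64(-111.6), np.float64(-66.6), np.float64(-21.1), np.float64(24.6), np.float64(70.2)]
rail 0.029 X 28.9 688 [np.float64(-112.0), np.float64(-66.7), np.float64(-21.0), np.float64(-6.2), np.float64(24.5), np.float64(70.2), np.float64(114.2)]
t 21.1 rot 2.6 deg rows 1: [ 0.0098  0.0275 -0.003 ]
  to [ 0.5049 -0.16    0.05  ] rows 3 : [-0.0226  0.0479  0.1007]  total [-0.0679  0.1436  0.3021]
  to [ 0.5049 -0.16    0.02  ] rows 1 : [-0.0342  0.      0.094 ]  total [-0.0342  0.      0.094 ]
```

The wrist joint is at its limit for this tilt near the case. I'll set the stud down on free bench near (0.575,0.03) and regrasp it the other way round.

Run:
```python
from h import *
print('socket',pt('w7',203,271,.036),'yellow',pt('w7',432,325,.012),'pot',pt('w7',314,85,.0),'tin',pt('w7',103,143,.075))
plan([.575,.03,.02],down(-26.4,20),[[.54,-.06,.15],[.575,.03,.06]])
```

```text
socket [0.5512 0.1403 0.036 ] yellow [ 0.4095 -0.0273  0.012 ] pot [ 0.6763 -0.0323  0.    ] tin [0.6749 0.1561 0.075 ]
t 21.1 rot 2.6 deg rows 1: [ 0.0098  0.0275 -0.003 ]
  to [ 0.54 -0.06  0.15] rows 2 : [ 0.0026 -0.1035 -0.013 ]  total [ 0.0052 -0.2069 -0.026 ]
  to [0.575 0.03  0.06 ] rows 3 : [-0.0433 -0.1069  0.0907]  total [-0.1298 -0.3206  0.272 ]
  to [0.575 0.03  0.02 ] rows 1 : [-0.0456  0.      0.1253]  total [-0.0456  0.      0.1253]
```

```bash
python3 -m jog '[[0.0026,-0.1035,-0.013,0,0,0,0],[0.0026,-0.1035,-0.013,0,0,0,0],[0.013,-0.13,-0.01,0,0,0,0],[0.013,-0.13,-0.01,0,0,0,0],[0,0,0,0.0098,0.0275,-0.003,0],[0,0,0,0,0,0,0],[0,0,0,0,0,0,0]]'
python3 - <<'E'
from h import *
st(); plan([.575,.03,.02],down(-26.4,20),[[.575,.03,.06]])
E
```

```text
time: 21.8
eef_pos: [0.5811, 0.0091, 0.1557]
tool_rot: [2.94, -0.685, 0.515]
ft_force: [0.2, -0.9, -1.0]
opening: 0.0149
gripper_force: 78.7
t 21.8 tcp [0.5811 0.0091 0.1557] rv [ 2.9403 -0.6847  0.5155] F [ 0.1622 -0.9298 -0.9533] op 0.0149 g 79 q [-0.7506  0.5848  0.7656  2.2589 -0.9909  0.2409 -1.2159]
t 21.8 rot 0.2 deg rows 1: [-0.0003  0.0012  0.002 ]
  to [0.575 0.03  0.06 ] rows 2 : [-0.0776 -0.0267  0.1416]  total [-0.1553 -0.0534  0.2831]
  to [0.575 0.03  0.02 ] rows 1 : [-0.0456  0.      0.1253]  total [-0.0456  0.      0.1253]
```

```bash
python3 -m jog '[[0,0,0,0.0314,0,-0.0869,0],[0,0,0,0.0314,0,-0.0869,0],[0,0,0,0.0314,0,-0.0869,0],[0,0,0,0.0314,0,-0.0869,0],[0,0,0,0.0314,0,-0.0869,0],[0,0,0,0.0188,0,-0.0521,0],[0,0,0,0,0,0,0]]'
python3 - <<'E'
from h import *
st(); plan([.60,.045,.02],down(20,20),[[.60,.045,.06]])
E
```

```text
time: 22.5
eef_pos: [0.5821, 0.0046, 0.1562]
tool_rot: [-2.992, -0.528, -0.526]
ft_force: [0.0, -0.2, -1.9]
opening: 0.0147
gripper_force: 78.7
t 22.5 tcp [0.5821 0.0046 0.1562] rv [-2.9924 -0.5278 -0.5264] F [ 0.0316 -0.2037 -1.9079] op 0.0147 g 79 q [-0.0917  0.4601  0.0575  2.2449 -0.888   0.1623 -0.4058]
t 22.5 rot 0.2 deg rows 1: [0.0015 0.0008 0.0003]
  to [0.6   0.045 0.06 ] rows 3 : [-0.0045 -0.0354  0.1121]  total [-0.0136 -0.1061  0.3362]
  to [0.6   0.045 0.02 ] rows 1 : [-0.0456  0.      0.1253]  total [-0.0456  0.      0.1253]
```

```bash
python3 -m jog '[[0,0,0,0.0314,0,-0.0869,0],[0,0,0,0.0314,0,-0.0869,0],[0,0,0,0.0314,0,-0.0869,0],[0,0,0,0.0188,0,-0.0521,0],[0,0,0,0,0,0,0],[0,0,0,0,0,0,0]]'
python3 - <<'E'
from h import *
st(); plan([.60,.04,.02],down(50,20),[[.60,.04,.06]])
E
```

```text
time: 23.1
eef_pos: [0.5818, 0.0076, 0.1554]
tool_rot: [-2.685, -1.249, -0.469]
ft_force: [-0.4, 0.1, -1.3]
opening: 0.0148
gripper_force: 78.7
t 23.1 tcp [0.5818 0.0076 0.1554] rv [-2.6848 -1.2487 -0.4694] F [-0.3892  0.0972 -1.3015] op 0.0148 g 79 q [ 0.1186  0.4939 -0.1106  2.1567 -0.6799  0.3455 -0.0468]
t 23.1 rot 0.3 deg rows 1: [ 0.0014  0.0023 -0.001 ]
  to [0.6  0.04 0.06] rows 3 : [ 0.0019 -0.0076  0.1135]  total [ 0.0056 -0.0228  0.3405]
  to [0.6  0.04 0.02] rows 1 : [-0.0456  0.      0.1253]  total [-0.0456  0.      0.1253]
```

```bash
python3 -m jog '[[0.002,-0.0076,0.1135,0,0,0,0],[0.002,-0.0076,0.1135,0,0,0,0],[0.002,-0.0076,0.1135,0,0,0,0],[-0.023,0,0.063,0,0,0,0],[-0.023,0,0.063,0,0,0,0],[0,0,0,0,0,0,0],[0,0,0,0,0,0,0]]'
python3 - <<'E'
from h import *
st(); plan([.60,.04,.006],down(50,20))
E
```

```text
time: 23.8
eef_pos: [0.6054, 0.0382, 0.0301]
tool_rot: [-2.677, -1.251, -0.447]
ft_force: [0.2, 1.2, -0.3]
opening: 0.015
gripper_force: 79.1
t 23.8 tcp [0.6054 0.0382 0.0301] rv [-2.6775 -1.2511 -0.4473] F [ 0.1663  1.1575 -0.3325] op 0.0150 g 79 q [ 0.1545  0.7351 -0.2528  2.1549 -1.0457  0.106   0.3202]
t 23.8 rot 1.0 deg rows 1: [-0.0077  0.008  -0.0004]
  to [0.6   0.04  0.006] rows 1 : [-0.0342 -0.0176  0.0732]  total [-0.0342 -0.0176  0.0732]
```

```bash
python3 -m jog '[[0.017,0,-0.1,0,0,0,0],[0,0,0,0.0377,0,-0.1,0],[0,0,0,0,0,0,0],[0,0,0,0,-0.085,0,0],[0,0,0,0,0,0,0],[0,0,0,0,0,0,0]]'
python3 - <<'E'
from h import *
st(); plan([.62,.045,.02],down(60,12),[[.62,.045,.04]])
E
```

```text
time: 24.4
eef_pos: [0.6022, 0.0363, 0.0577]
tool_rot: [-2.597, -1.468, -0.321]
ft_force: [0.0, 0.7, -1.6]
opening: 0.0152
gripper_force: 79.1
t 24.4 tcp [0.6022 0.0363 0.0577] rv [-2.5971 -1.4681 -0.3207] F [ 0.0112  0.6699 -1.5756] op 0.0152 g 79 q [-0.0705  0.6801  0.054   2.1022 -0.8501  0.3464  0.2309]
t 24.4 rot 3.0 deg rows 1: [-0.0086 -0.0295 -0.0125]
  to [0.62  0.045 0.04 ] rows 1 : [0.0411 0.0368 0.0692]  total [0.0411 0.0368 0.0692]
  to [0.62  0.045 0.02 ] rows 1 : [-0.0139  0.      0.0652]  total [-0.0139  0.      0.0652]
```

```bash
python3 -m jog '[[0.041,0.037,0.069,0,0,0,0],[-0.013,0,0.06,0,0,0,0],[-0.003,0,0.017,0,0,0,0],[0,0,0,0,0,0,0],[0,0,0,0,0,0,0]]'
python3 - <<'E'
from h import *
st()
E
```

```text
time: 24.9
eef_pos: [0.6204, 0.0433, 0.0173]
tool_rot: [-2.6, -1.464, -0.319]
ft_force: [0.7, 0.1, -2.2]
opening: 0.0146
gripper_force: 79.2
t 24.9 tcp [0.6204 0.0433 0.0173] rv [-2.5996 -1.4642 -0.3189] F [ 0.7495  0.1209 -2.2438] op 0.0146 g 79 q [-0.0461  0.7568  0.0012  2.0699 -0.883   0.2892  0.2576]
```

```bash
python3 -m jog '[[-0.003,0,0.013,0,0,0,0],[0,0,0,0,0,0,0],[0,0,0,0,0,0,22],[0,0,0,0,0,0,28],[0,0,0,0,0,0,40],[0,0,0,0,0,0,40],[0,0,-0.1,0,0,0,40],[0,0,-0.16,0,0,0,40],[0,0,-0.16,0,0,0,40],[0,0,-0.16,0,0,0,40],[0,0,-0.1,0,0,0,40],[0,0,0,0,0,0,40]]'
python3 - <<'E'
from h import *
st(); plan([.57,.03,.25],down(100,0)); plan([.57,.03,.25],down(230,0))
E
```

```text
time: 26.1
eef_pos: [0.599, -0.0026, 0.2149]
tool_rot: [-2.601, -1.469, -0.328]
ft_force: [0.8, 0.4, -1.1]
opening: 0.0398
gripper_force: 0.0
t 26.1 tcp [ 0.599  -0.0026  0.2149] rv [-2.6011 -1.4686 -0.3278] F [ 0.838   0.4071 -1.1406] op 0.0398 g 0 q [-0.1946  0.4568  0.3242  2.0132 -0.6218  0.6846  0.0347]
t 26.1 rot 43.6 deg rows 6: [ 0.0086 -0.0266 -0.0757]
  to [0.57 0.03 0.25] rows 2 : [ 0.0619 -0.0381 -0.0585]  total [ 0.1237 -0.0762 -0.1171]
t 26.1 rot 171.2 deg rows 21: [ 0.0116 -0.0014 -0.0898]
  to [0.57 0.03 0.25] rows 2 : [-0.0106  0.0719 -0.0585]  total [-0.0212  0.1438 -0.1171]
```

```bash
python3 -m jog '[[0,0,-0.05,0.0116,-0.0014,-0.0898,40],[0,0,-0.05,0.0116,-0.0014,-0.0898,40],[0,0,0,0.0116,-0.0014,-0.0898,40],[0,0,0,0.0116,-0.0014,-0.0898,40],[0,0,0,0.0116,-0.0014,-0.0898,40],[0,0,0,0.0116,-0.0014,-0.0898,40],[0,0,0,0.0116,-0.0014,-0.0898,40],[0,0,0,0.0116,-0.0014,-0.0898,40],[0,0,0,0.0116,-0.0014,-0.0898,40],[0,0,0,0.0116,-0.0014,-0.0898,40],[0,0,0,0.0116,-0.0014,-0.0898,40]]'
python3 -m jog '[[0,0,0,0.0116,-0.0014,-0.0898,40],[0,0,0,0.0116,-0.0014,-0.0898,40],[0,0,0,0.0116,-0.0014,-0.0898,40],[0,0,0,0.0116,-0.0014,-0.0898,40],[0,0,0,0.0116,-0.0014,-0.0898,40],[0,0,0,0.0116,-0.0014,-0.0898,40],[0,0,0,0.0116,-0.0014,-0.0898,40],[0,0,0,0.0116,-0.0014,-0.0898,40],[0,0,0,0.0116,-0.0014,-0.0898,40],[0,0,0,0.0116,-0.0014,-0.0898,40],[0,0,0,0,0,0,40],[0,0,0,0,0,0,40]]'
python3 - <<'E'
from h import *
st(); snap('wrist','w8'); b=bars('w8',0,40,60,100,.012)
for c,a,L,W,_ in b:
    if W>12 and np.hypot(*(c-[.62,.05]))<.08: plan([*c,.0],down(a+180),[[*c,.04]])
E
```

```text
time: 27.2
eef_pos: [0.5939, -0.0076, 0.2383]
tool_rot: [-0.802, -2.928, -0.215]
ft_force: [1.0, 0.1, -0.2]
opening: 0.0402
gripper_force: 0.0
time: 28.4
eef_pos: [0.5939, -0.0079, 0.2388]
tool_rot: [1.321, -2.842, -0.008]
ft_force: [-0.9, 0.2, 0.0]
opening: 0.04
gripper_force: 0.0
t 28.4 tcp [ 0.5939 -0.0079  0.2388] rv [ 1.3207 -2.8417 -0.0084] F [-0.8878  0.2019  0.0341] op 0.0400 g 0 q [ 0.132   0.4523 -0.303   1.8795  0.1715  0.8445  2.1831]
bar [0.6239 0.0517] ang 60.4 L 85 W 18 bright 635 px [329. 260.]
bar [0.5054 0.3378] ang -141.8 L 66 W 7 bright 283 px [550. 367.]
bar [0.4482 0.4103] ang 26.8 L 88 W 10 bright 282 px [619. 379.]
t 28.4 rot 10.6 deg rows 2: [ 0.0027 -0.0014 -0.0586]
  to [0.6239 0.0517 0.04  ] rows 5 : [-0.0445  0.0024  0.1326]  total [-0.2223  0.012   0.6628]
  to [0.6239 0.0517 0.    ] rows 1 : [0.     0.     0.1333]  total [0.     0.     0.1333]
```

```bash
python3 -m jog '[[0,0,0,0.0027,-0.0014,-0.0586,45],[0,0,0,0.0027,-0.0014,-0.0586,45],[-0.0445,0.0024,0.1326,0,0,0,45],[-0.0445,0.0024,0.1326,0,0,0,45],[-0.0445,0.0024,0.1326,0,0,0,45],[-0.0445,0.0024,0.1326,0,0,0,45],[-0.0445,0.0024,0.1326,0,0,0,45],[0,0,0.067,0,0,0,45],[0,0,0.065,0,0,0,45],[0,0,0,0,0,0,45],[0,0,0,0,0,0,45]]'
python3 - <<'E'
from h import *
st()
E
```

```text
time: 29.55
eef_pos: [0.6241, 0.0518, 0.0002]
tool_rot: [1.582, -2.714, 0.002]
ft_force: [-0.5, -0.1, -0.2]
opening: 0.0451
gripper_force: 0.0
t 29.6 tcp [0.6241 0.0518 0.0002] rv [ 1.5822 -2.7139  0.0017] F [-0.4825 -0.1343 -0.1603] op 0.0451 g 0 q [-0.0423  0.7979 -0.2014  1.9628  0.3655  0.4156  2.1058]
```

```bash
python3 -m jog '[[0,0,0,0,0,0,0],[0,0,0,0,0,0,0],[0,0,0,0,0,0,0],[0,0,0,0,0,0,0],[0,0,-0.1,0,0,0,0],[0,0,-0.14,0,0,0,0],[0,0,-0.14,0,0,0,0],[0,0,-0.16,0,0,0,0],[0,0,-0.06,0,0,0,0],[0,0,0,0,0,0,0]]' 70
python3 - <<'E'
from h import *
st(); plan(case(0,.092,.18),down(153.6))
E
```

```text
time: 30.55
eef_pos: [0.6252, 0.052, 0.1841]
tool_rot: [-1.582, 2.708, -0.005]
ft_force: [-0.1, 1.0, -2.2]
opening: 0.0152
gripper_force: 68.5
t 30.6 tcp [0.6252 0.052  0.1841] rv [-1.5818  2.7079 -0.0052] F [-0.0931  1.0384 -2.2288] op 0.0152 g 69 q [ 0.0475  0.5514 -0.3291  1.8662  0.2512  0.7578  2.2095]
t 30.6 rot 87.0 deg rows 11: [-0.0001  0.0004  0.0879]
  to [ 0.5103 -0.1627  0.18  ] rows 5 : [ 0.005  -0.1622  0.0027]  total [ 0.0251 -0.8112  0.0136]
```

```bash
python3 -m jog '[[0,0,0,0,0,0.0879,0],[0,0,0,0,0,0.0879,0],[0,0,0,0,0,0.0879,0],[0,0,0,0,0,0.0879,0],[0,0,0,0,0,0.0879,0],[0,0,0,0,0,0.0879,0],[0,0,0,0,0,0.0879,0],[0,0,0,0,0,0.0879,0],[0,0,0,0,0,0.0879,0],[0,0,0,0,0,0.0879,0],[0,0,0,0,0,0.0879,0]]'
python3 -m jog '[[0.005,-0.1622,0.0027,0,0,0,0],[0.005,-0.1622,0.0027,0,0,0,0],[0.005,-0.1622,0.0027,0,0,0,0],[0.005,-0.1622,0.0027,0,0,0,0],[0.005,-0.1622,0.0027,0,0,0,0],[0,0,0,0,0,0,0],[0,0,0,0,0,0,0]]'
python3 - <<'E'
from h import *
st(); plan(case(0,.092,.019),down(153.6),[case(0,.092,.05)])
E
```

```text
time: 31.65
eef_pos: [0.6229, 0.0516, 0.179]
tool_rot: [-0.726, -3.055, 0.003]
ft_force: [0.4, 0.3, -0.6]
opening: 0.0155
gripper_force: 68.5
time: 32.35
eef_pos: [0.5076, -0.164, 0.1757]
tool_rot: [-0.723, -3.057, 0.001]
ft_force: [-0.5, 0.2, -1.5]
opening: 0.0153
gripper_force: 68.8
t 32.4 tcp [ 0.5076 -0.164   0.1757] rv [-0.7227 -3.0566  0.0014] F [-0.4796  0.1565 -1.4967] op 0.0153 g 69 q [ 0.1423  0.4489  0.0878  2.0955 -0.0659  0.6004  1.3823]
t 32.4 rot 0.2 deg rows 1: [-0.0006 -0.0003 -0.0023]
  to [ 0.5103 -0.1627  0.05  ] rows 3 : [-0.002   0.0027  0.1397]  total [-0.006  0.008  0.419]
  to [ 0.5103 -0.1627  0.019 ] rows 1 : [0.     0.     0.1033]  total [0.     0.     0.1033]
```

```bash
python3 -m jog '[[-0.002,0.0027,0.14,0,0,0,0],[-0.002,0.0027,0.14,0,0,0,0],[-0.002,0.0027,0.14,0,0,0,0],[0,0,0.06,0,0,0,0],[0,0,0.03,0,0,0,0],[0,0,0.017,0,0,0,0],[0,0,0.004,0,0,0,0],[0,0,0,0,0,0,0]]'
python3 -m jog '[[0,0,0,0,0,0,32],[0,0,0,0,0,0,32],[0,0,0,0,0,0,32],[0,0,-0.1,0,0,0,32],[0,0,-0.15,0,0,0,32],[0,0,-0.15,0,0,0,32],[0,0,-0.15,0,0,0,32],[0,0,-0.15,0,0,0,32],[0,0,0,0,0,0,32],[0,0,0,0,0,0,32]]'
python3 - <<'E'
from h import *
st(); snap('wrist','w9'); bars('w9',0,40,50,100,.034,zl=(.02,.045)); casefit('w9')
E
```

```text
time: 33.15
eef_pos: [0.5116, -0.1612, 0.0181]
tool_rot: [0.717, 3.058, -0.001]
ft_force: [-2.7, -1.2, 0.6]
opening: 0.0149
gripper_force: 69.1
time: 34.15
eef_pos: [0.5122, -0.1613, 0.2289]
tool_rot: [0.716, 3.054, -0.0]
ft_force: [-0.2, -0.0, -0.6]
opening: 0.0321
gripper_force: 0.0
t 34.1 tcp [ 0.5122 -0.1613  0.2289] rv [ 0.7162  3.054  -0.    ] F [-0.1675 -0.0433 -0.5677] op 0.0321 g 0 q [ 0.1206  0.3771  0.1063  2.0407 -0.0591  0.7219  1.3737]
bar [ 0.4679 -0.2404] ang -26.8 L 84 W 17 bright 980 px [224. 206.]
bar [ 0.4302 -0.3216] ang -26.2 L 83 W 19 bright 977 px [131. 205.]
bar [ 0.5075 -0.1604] ang -26.5 L 79 W 16 bright 983 px [315. 206.]
near rim X(want -72) -72.6 slope deg 0.18 n 1223 z 0.0483
end -1 want 140: -138.7 868
end 1 want 140: 139.5 585
rail -0.029 X -30.0 480 [np.float64(-113.7), np.float64(-98.5), np.float64(-67.8), np.float64(-22.4), np.float64(23.3), np.float64(69.2), np.float64(114.9)]
rail 0.029 X 28.1 419 [np.float64(-113.7), np.float64(-68.2), np.float64(-22.5), np.float64(-7.0), np.float64(6.6), np.float64(23.3), np.float64(69.1), np.float64(85.4), np.float64(98.5), np.float64(114.8), np.float64(418.4)]
```

View pics/w9.png

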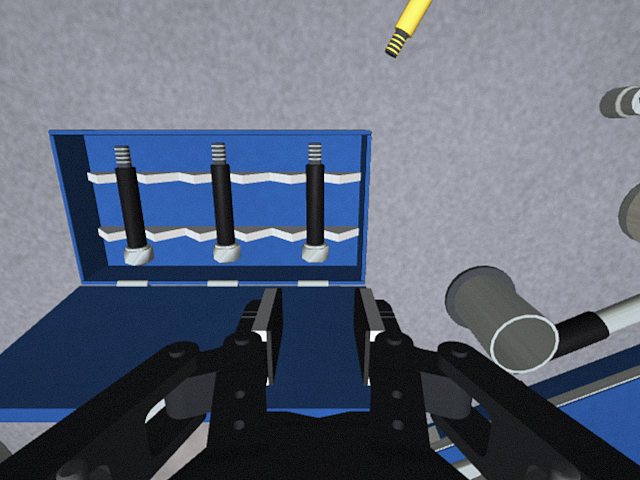

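The three studs lie in the notches with their nuts on the hinge side: (136,255), (228,252) and (316,252). Before moving to the chisels I'll fit a kinematic model from the logged poses, because the tilted grasps are limited by joints 5 and 6.

```bash
cat > kin.py <<'E'
import numpy as np, itertools
from scipy.spatial.transform import Rotation as R
from scipy.optimize import least_squares
D=[([.4524,.1517,.2494],[.786,3.0416,.0001],[-.5404,.2798,.124,2.1367,-.0514,.7277,.6824]),
([.216,.692,.2305],[-.472,-3.106,.003],[-1.346,.6,-.003,1.6,.002,.943,-.08]),
([.5795,.0458,.2447],[.4974,-3.0991,.0006],[-.0028,.4225,-.2427,1.9084,.1343,.8291,1.5728]),
([.4048,.2604,.0299],[-1.5213,-2.3933,-.2646],[-.206,.7256,-.3656,2.2894,-.6368,.181,.5834]),
([.4985,.0509,.1942],[2.9365,-.6834,.5127],[-1.0991,.5359,1.0708,2.3817,-.9781,.3166,-1.2765]),
([.6204,.0433,.0173],[-2.5996,-1.4642,-.3189],[-.0461,.7568,.0012,2.0699,-.883,.2892,.2576]),
([.5822,.0046,.1562],[-2.9924,-.5278,-.5264],[-.0917,.4601,.0575,2.2449,-.888,.1623,-.4058]),
([.6252,.052,.1841],[-1.5818,2.7079,-.0052],[.0475,.5514,-.3291,1.8662,.2512,.7578,2.2095]),
([.4286,-.3279,.1666],[.7115,3.0575,-.0018],[.5313,.4664,.0228,2.0893,-.018,.5834,1.6801])]
def fk(q,x,s):
    h,L1,L2,L3,b,a7,e1,e2=x
    Y=lambda t:R.from_euler('y',t); Z=lambda t:R.from_euler('z',t)
    r=Z(b+s[0]*q[0])*Y(q[1]); p=np.array([0,0,h])
    r=r*Z(s[1]*q[2]); p=p+r.apply([e1,0,L1]); r=r*Y(q[3])*Z(s[2]*q[4]); p=p+r.apply([e2,0,L2])
    r=r*Y(q[5])*Z(s[3]*q[6]+a7); return p+r.apply([0,0,L3]),r
def fit():
    best=None
    for s in itertools.product((-1,1),repeat=4):
      for a0 in(0,1.57,-1.57,3.14):
        f=lambda x:np.concatenate([np.r_[(fk(q,x,s)[0]-p),.3*(fk(q,x,s)[1].inv()*R.from_rotvec(w)).as_rotvec()] for p,w,q in D])
        o=least_squares(f,[.33,.4,.4,.3,-.08,a0,0,0],max_nfev=30)
        if best is None or o.cost<best[0].cost: best=(o,s)
    return best
LO=np.array([-2.57,-.35,-1.29,.11,-1.05,.11,-2.63]);HI=np.array([2.57,1.97,1.29,2.56,4.19,1.86,2.63])
try: _m=np.load('kin.npz'); X,S=_m['X'],_m['S']
except Exception: pass
def ik(p,Rm,n=12,seeds=None,tol=2e-3):
    Rt=R.from_matrix(Rm); out=[]; rng=np.random.default_rng(0)
    f=lambda q:(lambda a:np.r_[a[0]-p,.3*(a[1].inv()*Rt).as_rotvec(),.002*(q[2]),.002*(q[4]-q[4])])(fk(q,X,S))
    for i in range(n):
        q0=rng.uniform(LO,HI) if seeds is None or i>=len(seeds) else np.clip(seeds[i],LO+1e-3,HI-1e-3)
        q0[0]=q0[0]; o=least_squares(f,q0,bounds=(LO+.03,HI-.03),max_nfev=80)
        if np.linalg.norm(f(o.x)[:6])<tol: out.append(o.x)
    return out
if __name__=='__main__':
    o,s=fit(); print(o.x.round(4),s,np.sqrt(2*o.cost/len(o.fun))); np.savez('kin.npz',X=o.x,S=s)
E
time python3 kin.py
```

```text
[ 0.2863  0.6255  0.4293  0.3065 -0.0938  1.4792  0.0266  0.0042] (-1, -1, -1, -1) 0.005341911403994493
real	0m15.083s
user	0m14.874s
sys	0m0.124s
```

```bash
cat > srch.py <<'E'
from kin import *
from h import down,np
np.set_printoptions(precision=2,suppress=True)
H=37.6; e=np.array([np.cos(np.radians(H)),np.sin(np.radians(H)),0]); org=np.array([.5106,.3589,.005])+e*.011
pot=np.array([.695,-.04,.087])
for T in (0,20,40,55):
    g=org-.042*e; g[2]=.002+.011*np.sin(np.radians(T))
    for opt in 'ab':
        R1=down(H,T) if opt=='a' else down(H+180,-T); o=R1.T@(org-g)
        s1=ik(g,R1,14)
        u=[]; [u.append(q) for q in s1 if all(abs(q-w)[[4,6]].max()>.6 for w in u)]
        print('T',T,opt,'grasp',*[q.round(2) for q in u])
        if not u: continue
        for ph in range(0,360,45):
            R2=down(ph,T-90) if opt=='a' else down(ph,90-T)
            s2=ik(pot-R2@o,R2,8); v=[]; [v.append(q) for q in s2 if all(abs(q-w)[[4,6]].max()>.6 for w in v)]
            if v: print('   h',(ph+180)%360 if opt=='a' else ph,*[q.round(2) for q in v])
E
python3 srch.py
```

```text
Traceback (most recent call last):
  File "srch.py", line 10, in <module>
    s1=ik(g,R1,14)
  File "kin.py", line 35, in ik
    q0[0]=q0[0]; o=least_squares(f,q0,bounds=(LO+.03,HI-.03),max_nfev=80)
                   ~~~~~~~~~~~~~^^^^^^^^^^^^^^^^^^^^^^^^^^^^^^^^^^^^^^^^^
ValueError: Initial guess is outside of provided bounds
```

```bash
sed -i 's/q0\[0\]=q0\[0\]; /q0=np.clip(q0,LO+.031,HI-.031); /' kin.py; time timeout 500 python3 srch.py
```

```text
T 0 a grasp [-0.69  0.77 -0.01  2.03  0.03  0.34 -1.65]
   h 270 [-0.46  1.14  0.    1.61  1.23  1.71 -1.29]
   h 315 [-0.45  1.08 -0.    2.19  2.    1.63 -1.78]
   h 0 [ 0.57  1.38 -0.76  2.45  3.5   1.83 -0.76]
   h 90 [ 0.51  1.17 -0.24  1.52 -1.02  1.62 -2.17]
T 0 b grasp [-0.7   0.77  0.    2.03 -0.    0.33  1.53]
   h 0 [ 0.57  1.38 -0.76  2.45  3.5   1.83  2.38] [-0.77  1.69  1.15  2.45  2.78  1.83  0.08]
   h 90 [ 0.51  1.17 -0.24  1.52 -1.02  1.62  0.97]
   h 270 [-0.46  1.14  0.    1.61  1.23  1.71  1.85]
   h 315 [-0.45  1.08  0.    2.19  2.    1.63  1.36]
T 20 a grasp [-0.69  0.76 -0.    2.3   3.21  0.27  1.46]
   h 225 [-0.51  1.22  0.54  1.1   0.3   1.83 -0.89]
   h 270 [-0.44  0.98 -0.    1.66  1.1   1.42 -1.19]
   h 315 [-0.42  0.88 -0.    2.22  2.01  1.21 -1.63]
   h 0 [ 0.01  0.91 -0.    2.48  3.24  1.47 -1.64]
   h 45 [ 1.04  1.25 -1.07  2.15  4.16  0.27 -1.19]
   h 90 [ 0.35  1.01 -0.    1.58 -1.02  1.5  -2.16]
T 20 b grasp [-0.69  0.76 -0.    2.3   3.21  0.27 -1.68]
   h 0 [0.01 0.91 0.   2.48 3.24 1.47 1.5 ]
   h 90 [ 0.35  1.01 -0.    1.58 -1.02  1.5   0.98]
  
[... 365 characters left out ...]
 -1.34] [-1.04  1.11  1.18  2.17  3.97  0.26  2.6 ]
   h 0 [-0.01  0.69 -0.    2.37  3.24  0.79 -1.67]
   h 90 [ 0.29  0.87  0.    1.63 -0.86  1.22 -2.29]
   h 135 [ 0.15  1.03  0.    1.19 -0.41  1.71 -2.09]
T 40 b grasp [-0.68  0.89 -0.    2.51  3.2   0.96 -1.64]
   h 0 [-0.01  0.69 -0.    2.37  3.24  0.79  1.47]
   h 45 [ 0.97  1.1  -1.15  2.11  1.77  0.14 -2.15]
   h 90 [ 0.42  0.88 -0.22  1.63 -0.72  1.12  0.74]
   h 135 [ 0.15  1.03  0.    1.19 -0.41  1.71  1.05]
   h 225 [-0.24  1.    0.    1.25  0.47  1.65  1.96]
   h 270 [-0.38  0.84  0.    1.7   0.94  1.15  2.11]
   h 315 [-0.34  0.72  0.    2.17  1.89  0.76  1.8 ]
T 55 a grasp
T 55 b grasp
real	0m23.199s
user	0m21.838s
sys	0m0.089s
```

```bash
cat >> h.py <<'E'
def lean(Rm,dirdeg,ang):  # lean tool z by ang deg towards heading
    t=np.radians(dirdeg); ax=np.cross([0,0,-1.],[np.cos(t),np.sin(t),0]); return R.from_rotvec(ax*np.radians(ang)).as_matrix()@Rm
def rots(Rs):
    R0=R.from_rotvec(env.observe()['tool_rot']).as_matrix()
    for Rt in Rs:
        rv=R.from_matrix(R0.T@Rt).as_rotvec(); a=np.degrees(np.linalg.norm(rv)); n=max(1,ceil(a/8.5)); print('  rot %.1f rows %d'%(a,n),rv/(np.pi/2)/n); R0=Rt
E
python3 - <<'E'
from h import *
from kin import ik
a=down(217.6); b=lean(a,-52.4,35); c=down(217.6,-40)
p=[.54,.32,.28]
for m in(a,b,c): print([q.round(2) for q in ik(p,m,10)][:4])
plan(p,down(153.6),[[.53,0,.28]]); rots([a,b,c])
E
```

```text
[array([-0.63,  0.43,  0.  ,  1.78, -0.  ,  0.94,  1.6 ]), array([-0.63,  0.43, -0.  ,  1.78,  0.  ,  0.94,  1.6 ])]
[array([-0.91,  0.49,  0.  ,  1.83,  0.71,  1.06,  0.89]), array([-0.91,  0.49,  0.  ,  1.83,  0.71,  1.06,  0.89])]
[array([-0.25,  0.31, -0.4 ,  2.3 ,  2.99,  0.14, -1.35]), array([-0.57,  0.29,  0.  ,  2.3 ,  3.86,  0.18, -2.23])]
t 34.2 rot 0.1 deg rows 1: [0.0002 0.0013 0.0001]
  to [0.53 0.   0.28] rows 4 : [ 0.0459  0.1271 -0.0437]  total [ 0.1835  0.5085 -0.1747]
  to [0.54 0.32 0.28] rows 7 : [0.0635 0.1386 0.    ]  total [0.4444 0.9702 0.    ]
  rot 64.0 rows 8 [-0.0001  0.0002 -0.0889]
  rot 35.0 rows 5 [ 0.0778 -0.     -0.    ]
  rot 52.7 rows 7 [-0.0533 -0.0615  0.0194]
```

```bash
python3 -m jog '[[0.0459,0.1271,-0.0437,0,0,0,50],[0.0459,0.1271,-0.0437,0,0,0,50],[0.0459,0.1271,-0.0437,0,0,0,50],[0.0459,0.1271,-0.0437,0,0,0,50],[0.0635,0.1386,0,0,0,0,50],[0.0635,0.1386,0,0,0,0,50],[0.0635,0.1386,0,0,0,0,50],[0.0635,0.1386,0,0,0,0,50],[0.0635,0.1386,0,0,0,0,50],[0.0635,0.1386,0,0,0,0,50],[0.0635,0.1386,0,0,0,0,50]]'
python3 -m jog '[[0,0,0,0,0,-0.0889,50],[0,0,0,0,0,-0.0889,50],[0,0,0,0,0,-0.0889,50],[0,0,0,0,0,-0.0889,50],[0,0,0,0,0,-0.0889,50],[0,0,0,0,0,-0.0889,50],[0,0,0,0,0,-0.0889,50],[0,0,0,0,0,-0.0889,50],[0,0,0.15,0,0,0,50],[0,0,0.15,0,0,0,50],[0,0,0,0,0,0,50]]'
python3 - <<'E'
from h import *
from kin import ik
a=down(217.6); b=lean(a,-52.4,40); m=lean(a,-12,45); c=down(217.6,-40)
st(); p=env.observe()['eef_pos']
for k in(b,m,c): print([q.round(2) for q in ik(p,k,10)][:3])
rots([b,m,c]); snap('wrist','w10');print('chisels');bars('w10',40,75,70,135,.008)
E
```

```text
time: 35.3
eef_pos: [0.5393, 0.3214, 0.2775]
tool_rot: [-0.717, -3.058, 0.004]
ft_force: [1.0, -0.7, -0.6]
opening: 0.0499
gripper_force: 0.0
time: 36.4
eef_pos: [0.5367, 0.3172, 0.1827]
tool_rot: [1.01, -2.963, 0.006]
ft_force: [-1.5, -0.0, -0.4]
opening: 0.0503
gripper_force: 0.0
t 36.4 tcp [0.5367 0.3172 0.1827] rv [ 1.0095 -2.9632  0.0059] F [-1.5009 -0.0004 -0.3906] op 0.0503 g 0 q [-0.4595  0.5469 -0.2456  1.8665  0.1839  0.762   1.4218]
[array([-0.95,  0.63,  0.  ,  1.91,  0.87,  0.97,  0.64]), array([-0.95,  0.63,  0.  ,  1.91,  0.87,  0.97,  0.64])]
[array([-0.94,  0.55,  0.  ,  2.27,  1.74,  0.67, -0.34]), array([-0.94,  0.55,  0.  ,  2.27,  1.74,  0.67, -0.34]), array([-1.65,  0.85,  1.12,  2.28,  3.9 ,  0.14, -2.6 ])]
[array([-0.57,  0.48, -0.  ,  2.4 ,  3.42,  0.43, -1.78]), array([-0.57,  0.48,  0.  ,  2.4 ,  3.42,  0.43, -1.78])]
  rot 40.0 rows 5 [ 0.0889 -0.0014  0.0006]
  rot 29.1 rows 4 [-0.0136 -0.075   0.0273]
  rot 35.3 rows 5 [-0.0708 -0.0215  0.0258]
chisels
bar [0.4533 0.4297] ang 24.7 L 129 W 19 bright 1171 px [472. 207.]
bar [0.5101 0.3581] ang 37.7 L 89 W 17 bright 1130 px [369. 219.]
```

Smooth path: q5 goes 0.9 → 1.7 → 3.4.

```bash
python3 -m jog '[[0,0,0,0.0889,-0.0014,0.0006,50],[0,0,0,0.0889,-0.0014,0.0006,50],[0,0,0,0.0889,-0.0014,0.0006,50],[0,0,0,0.0889,-0.0014,0.0006,50],[0,0,0,0.0889,-0.0014,0.0006,50],[0,0,0,-0.0136,-0.075,0.0273,50],[0,0,0,-0.0136,-0.075,0.0273,50],[0,0,0,-0.0136,-0.075,0.0273,50],[0,0,0,-0.0136,-0.075,0.0273,50],[0,0,0,0,0,0,50],[0,0,0,0,0,0,50]]'
python3 - <<'E'
from h import *
st(); rots([down(217.6,-40)])
E
```

```text
time: 37.55
eef_pos: [0.5461, 0.3204, 0.1932]
tool_rot: [-0.783, 2.323, -0.59]
ft_force: [0.1, 0.1, -0.1]
opening: 0.0499
gripper_force: 0.0
t 37.5 tcp [0.5461 0.3204 0.1932] rv [-0.7829  2.3232 -0.5902] F [ 0.1251  0.112  -0.13  ] op 0.0499 g 0 q [-1.2572  0.5853  0.4018  2.2205  1.4     0.5178 -0.0274]
  rot 38.4 rows 5 [-0.0757 -0.0293  0.0268]
```

```bash
python3 -m jog '[[0,0,0,-0.0757,-0.0293,0.0268,50],[0,0,0,-0.0757,-0.0293,0.0268,50],[0,0,0,-0.0757,-0.0293,0.0268,50],[0,0,0,-0.0757,-0.0293,0.0268,50],[0,0,0,-0.0757,-0.0293,0.0268,50],[0,0,0,0,0,0,50],[0,0,0,0,0,0,50]]'
python3 - <<'E'
from h import *
st(); rots([down(217.6,-40)])
snap('wrist','w11');print('chisels');bars('w11',40,75,70,135,.008)
E
```

```text
time: 38.25
eef_pos: [0.5523, 0.3162, 0.1879]
tool_rot: [-0.794, 2.354, 0.035]
ft_force: [0.1, 0.7, 0.8]
opening: 0.0501
gripper_force: 0.0
t 38.2 tcp [0.5523 0.3162 0.1879] rv [-0.7941  2.3542  0.0351] F [0.1403 0.7265 0.7582] op 0.0501 g 0 q [-0.6546  0.4614 -0.0852  2.334   2.4     0.3751 -0.8512]
  rot 11.1 rows 2 [-0.0553 -0.0209  0.0183]
chisels
bar [0.4482 0.4278] ang 28.0 L 81 W 16 bright 1176 px [597.  67.]
bar [0.5106 0.3585] ang 37.6 L 89 W 16 bright 1164 px [445.  67.]
bar [0.7689 0.2185] ang 90.1 L 95 W 8 bright 622 px [162. 176.]
```

Run:
```python
from h import *
from kin import ik
g=np.array([.4868,.3402,.008]); Rt=down(217.6,-35)
q0=env.observe()['joint_pos']; print([q.round(2) for q in ik(g,Rt,3,[q0])])
plan(g,Rt,[g-.07*Rt[:,2]])
```

```text
[array([-0.68,  0.84, -0.  ,  2.46,  3.2 ,  0.77, -1.65])]
t 38.3 rot 10.5 deg rows 2: [-0.0554  0.0067  0.0167]
  to [0.455  0.3157 0.0653] rows 4 : [0.1113 0.0474 0.0464]  total [0.4454 0.1895 0.1856]
  to [0.4868 0.3402 0.008 ] rows 2 : [-0.     -0.      0.1167]  total [-0.     -0.      0.2333]
```

```bash
python3 -m jog '[[0,0,0,-0.0554,0.0067,0.0167,50],[0,0,0,-0.0554,0.0067,0.0167,50],[0.1113,0.0474,0.0464,0,0,0,50],[0.1113,0.0474,0.0464,0,0,0,50],[0.1113,0.0474,0.0464,0,0,0,50],[0.1113,0.0474,0.0464,0,0,0,50],[0,0,0,0,0,0,50],[0,0,0,0,0,0,50]]'
python3 - <<'E'
from h import *
st(); snap('wrist','w12'); bars('w12',40,75,70,135,.008)
g=np.array([.4868,.3402,.008]); Rt=down(217.6,-35); plan(g,Rt)
E
```

```text
time: 39.1
eef_pos: [0.4524, 0.3172, 0.0628]
tool_rot: [-0.832, 2.415, 0.254]
ft_force: [0.8, 0.3, 0.4]
opening: 0.0503
gripper_force: 0.0
t 39.1 tcp [0.4524 0.3172 0.0628] rv [-0.8316  2.4154  0.2538] F [0.782  0.3158 0.437 ] op 0.0503 g 0 q [-0.4211  0.7491 -0.4796  2.5462  2.6637  0.7955 -1.132 ]
bar [0.4349 0.4212] ang -150.4 L 115 W 23 bright 784 px [463. 260.]
bar [0.5125 0.3597] ang -142.2 L 87 W 17 bright 1021 px [312. 277.]
bar [0.6792 0.1884] ang 1.0 L 76 W 7 bright 0 px [  4. 296.]
t 39.1 rot 0.4 deg rows 1: [-0.0011 -0.0008  0.0037]
  to [0.4868 0.3402 0.008 ] rows 2 : [-0.0015 -0.0032  0.1154]  total [-0.003  -0.0064  0.2307]
```

```bash
python3 -m jog '[[0,-0.003,0.1,0,0,0,50],[0,-0.003,0.07,0,0,0,50],[0,0,0.035,0,0,0,50],[0,0,0.018,0,0,0,50],[0,0,0,0,0,0,50],[0,0,0,0,0,0,50]]'
python3 - <<'E'
from h import *
st(); g=np.array([.4868,.3402,.008]); plan(g,down(217.6,-35))
E
```

```text
time: 39.75
eef_pos: [0.4851, 0.3368, 0.0104]
tool_rot: [-0.824, 2.414, 0.256]
ft_force: [0.2, -0.2, -0.0]
opening: 0.0501
gripper_force: 0.0
t 39.8 tcp [0.4851 0.3368 0.0104] rv [-0.8239  2.4144  0.2561] F [ 0.1535 -0.1837 -0.0176] op 0.0501 g 0 q [-0.4137  0.8744 -0.4583  2.4673  2.7065  0.8415 -1.1148]
t 39.8 rot 0.2 deg rows 1: [-0.0011 -0.0003  0.0013]
  to [0.4868 0.3402 0.008 ] rows 1 : [-0.0047  0.0056  0.0133]  total [-0.0047  0.0056  0.0133]
```

```bash
python3 -m jog '[[-0.004,0.0056,0.0125,0,0,0,50],[0,0,0,0,0,0,50],[0,0,0,0,0,0,0],[0,0,0,0,0,0,0],[0,0,0,0,0,0,0],[0,0,0,0,0,0,0],[0,0,0,0,0,0,0]]' 110
python3 -m jog '[[-0.03,0,-0.043,0,0,0,0],[-0.08,0,-0.115,0,0,0,0],[-0.08,0,-0.115,0,0,0,0],[-0.08,0,-0.115,0,0,0,0],[-0.08,0,-0.115,0,0,0,0],[0,0,0,0,0,0,0],[0,0,0,0,0,0,0]]'
python3 - <<'E'
from h import *
st(); p,d=snap('wrist','w13')
T=35; print([w for w in [down(-30,90-T)]][0][:,2])
E
```

```text
time: 40.45
eef_pos: [0.4864, 0.3399, 0.0076]
tool_rot: [-0.824, 2.415, 0.256]
ft_force: [-1.9, -2.0, 6.9]
opening: 0.0112
gripper_force: 108.0
time: 41.15
eef_pos: [0.4861, 0.3402, 0.1922]
tool_rot: [-0.823, 2.413, 0.257]
ft_force: [-0.4, -0.9, -1.8]
opening: 0.0108
gripper_force: 108.0
t 41.1 tcp [0.4861 0.3402 0.1922] rv [-0.8231  2.4129  0.2565] F [-0.3777 -0.8588 -1.8473] op 0.0108 g 108 q [-0.4706  0.4233 -0.3463  2.3834  2.4962  0.3231 -0.9761]
[ 0.7094 -0.4096 -0.5736]
```

View pics/w13.png

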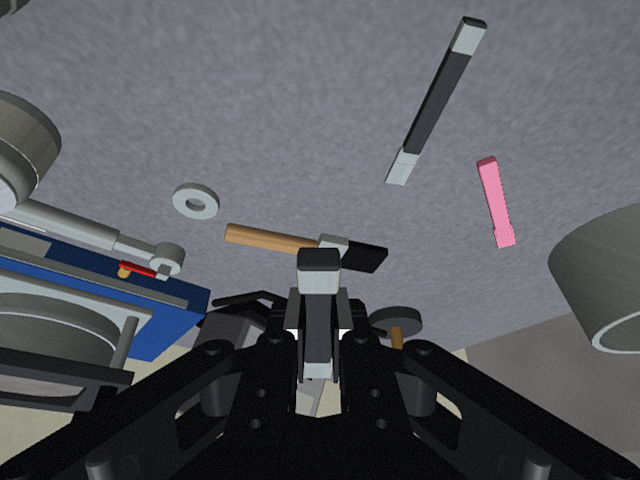

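```bash
cat > place.py <<'E'
from h import *
POT=np.array([.695,-.040])
def tcp_for(o_edge,h,t,off,zedge):  # o_edge: edge in tool frame; off along h
    Rt=down(h,t); hd=np.array([np.cos(np.radians(h)),np.sin(np.radians(h)),0]); E=np.r_[POT,zedge]+off*hd
    return E-Rt@o_edge,Rt
def oedge(g,Rg,dark,H):
    e=np.array([np.cos(np.radians(H)),np.sin(np.radians(H)),0]); return Rg.T@(np.r_[dark,.005]+.085*e-g)
E
python3 - <<'E'
from place import *
from kin import ik
o=oedge(np.array([.4864,.3399,.0076]),down(217.6,-35),np.array([.5106,.3585]),37.6); print('o',o)
q0=env.observe()['joint_pos']
A=down(37.6,35)
print('rolled here',[q.round(2) for q in ik(env.observe()['eef_pos'],A,10,[np.array(q0)+[0,0,0,0,0,0,3.1]])][:3])
for h in(0,-20,-35,-50):
    for z in(.012,.115):
        p,Rt=tcp_for(o,h,45,-.008,z); print(h,p,[q.round(2) for q in ik(p,Rt,10)][:2])
print('rot about z 180, then');
E
```

```text
o [-0.0931 -0.      0.0684]
rolled here [array([-0.68,  0.42, -0.  ,  2.4 ,  3.27,  0.29,  1.41]), array([-0.68,  0.42, -0.  ,  2.4 ,  3.27,  0.29,  1.41])]
0 [ 0.7045 -0.04    0.1262] [array([-0.01,  0.66, -0.  ,  2.29,  3.25,  0.6 ,  1.45]), array([-0.01,  0.66,  0.  ,  2.29,  3.25,  0.6 ,  1.45])]
0 [ 0.7045 -0.04    0.2292] [array([-0.01,  0.47, -0.  ,  2.24,  3.31,  0.35,  1.38]), array([-0.01,  0.47,  0.  ,  2.24,  3.31,  0.35,  1.38])]
-20 [ 0.7039 -0.0433  0.1262] [array([-0.16,  0.67,  0.  ,  2.26,  2.61,  0.6 ,  1.63]), array([-0.16,  0.67,  0.  ,  2.26,  2.61,  0.6 ,  1.63])]
-20 [ 0.7039 -0.0433  0.2292] [array([-0.16,  0.48,  0.  ,  2.21,  2.33,  0.4 ,  1.95]), array([-0.16,  0.48,  0.  ,  2.21,  2.33,  0.4 ,  1.95])]
-35 [ 0.7028 -0.0455  0.1262] [array([-0.25,  0.68,  0.  ,  2.19,  2.12,  0.61,  1.81]), array([-0.28,  0.68,  0.05,  2.19,  2.14,  0.59,  1.78])]
-35 [ 0.7028 -0.0455  0.2292] [array([-0.25,  0.5 ,  0.  ,  2.14,  1.78,  0.53,  2.21]), array([-0.92,  0.73,  1.04,  2.14,  4.04,  0.14, -0.2 ])]
-50 [ 0.7011 -0.0473  0.1262] [array([-0.31,  0.7 ,  0.  ,  2.08,  1.67,  0.68,  1.99])]
-50 [ 0.7011 -0.0473  0.2292] [array([-0.97,  0.79,  1.05,  2.03, -0.1 ,  0.17, -2.6 ]), array([-0.97,  0.79,  1.05,  2.03, -0.1 ,  0.17, -2.6 ])]
rot about z 180, then
```

```bash
python3 -m jog '[[0,0,0,0,0,-0.0909,0],[0,0,0,0,0,-0.0909,0],[0,0,0,0,0,-0.0909,0],[0,0,0,0,0,-0.0909,0],[0,0,0,0,0,-0.0909,0],[0,0,0,0,0,-0.0909,0],[0,0,0,0,0,-0.0909,0],[0,0,0,0,0,-0.0909,0],[0,0,0,0,0,-0.0909,0],[0,0,0,0,0,-0.0909,0],[0,0,0,0,0,-0.0909,0]]'
python3 -m jog '[[0,0,0,0,0,-0.0909,0],[0,0,0,0,0,-0.0909,0],[0,0,0,0,0,-0.0909,0],[0,0,0,0,0,-0.0909,0],[0,0,0,0,0,-0.0909,0],[0,0,0,0,0,-0.0909,0],[0,0,0,0,0,-0.0909,0],[0,0,0,0,0,-0.0909,0],[0,0,0,0,0,-0.0909,0],[0,0,0,0,0,-0.0909,0],[0,0,0,0,0,-0.0909,0],[0,0,0,0,0,0,0]]'
python3 - <<'E'
from place import *
st(); A=down(37.6,35); rots([A])
# via: shift towards pot at same orientation
plan([.56,.15,.235],A)
B=down(-10,45); rots([B]);
E
```

```text
time: 42.3
eef_pos: [0.4851, 0.3397, 0.188]
tool_rot: [-2.317, 1.129, -0.359]
ft_force: [0.5, 0.4, -1.0]
opening: 0.0109
gripper_force: 108.1
time: 43.5
eef_pos: [0.4851, 0.34, 0.1883]
tool_rot: [-2.678, -0.918, -0.838]
ft_force: [-1.1, -0.3, -2.0]
opening: 0.011
gripper_force: 108.1
t 43.5 tcp [0.4851 0.34   0.1883] rv [-2.6777 -0.9179 -0.8381] F [-1.1128 -0.2689 -1.9776] op 0.0110 g 108 q [-1.0508  0.4519  0.4478  2.4185  3.6416  0.3431  1.0022]
  rot 0.4 rows 1 [0.0011 0.0036 0.0031]
t 43.5 rot 0.4 deg rows 1: [0.0011 0.0036 0.0031]
  to [0.56  0.15  0.235] rows 5 : [-0.013   0.1308 -0.0471]  total [-0.0652  0.654  -0.2355]
  rot 48.8 rows 6 [-0.0564  0.0178  0.0683]
```

```bash
python3 -m jog '[[-0.013,0.1308,-0.0471,0,0,0,0],[-0.013,0.1308,-0.0471,0,0,0,0],[-0.013,0.1308,-0.0471,0,0,0,0],[-0.013,0.1308,-0.0471,0,0,0,0],[-0.013,0.1308,-0.0471,0,0,0,0],[0,0,0,-0.0564,0.0178,0.0683,0],[0,0,0,-0.0564,0.0178,0.0683,0],[0,0,0,-0.0564,0.0178,0.0683,0],[0,0,0,-0.0564,0.0178,0.0683,0],[0,0,0,-0.0564,0.0178,0.0683,0],[0,0,0,-0.0564,0.0178,0.0683,0],[0,0,0,0,0,0,0]]'
python3 - <<'E'
from place import *
st(); o=np.array([-.0931,0,.0684]); p,Rt=tcp_for(o,-10,45,-.008,.115); plan(p,Rt)
p,d=snap('wrist','w14')
E
```

```text
time: 44.7
eef_pos: [0.5461, 0.1904, 0.2201]
tool_rot: [2.931, 0.005, 1.118]
ft_force: [0.4, 0.4, -1.8]
opening: 0.0114
gripper_force: 108.5
t 44.7 tcp [0.5461 0.1904 0.2201] rv [2.9314 0.0051 1.1176] F [ 0.4433  0.3622 -1.7985] op 0.0114 g 109 q [-1.2136  0.494   0.7872  2.4794  2.9968  0.3312  1.1241]
t 44.7 rot 10.6 deg rows 2: [-0.0373  0.0179  0.0419]
  to [ 0.7043 -0.0416  0.2292] rows 6 : [0.0806 0.1117 0.0735]  total [0.4837 0.6701 0.4409]
```

View pics/w14.png

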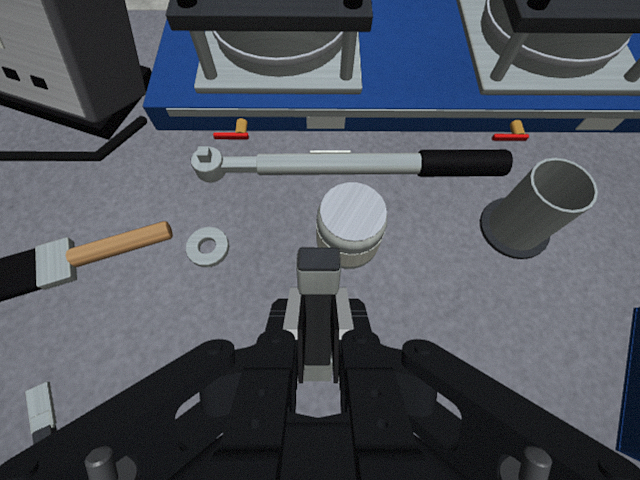

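```bash
python3 -m jog '[[0,0,0,-0.0373,0.0179,0.0419,0],[0,0,0,-0.0373,0.0179,0.0419,0],[0,0,0,0,0,0,0]]'
python3 - <<'E'
from place import *
o=np.array([-.0931,0,.0684]); p,Rt=tcp_for(o,-10,45,-.008,.13); plan(p,Rt); st()
a,P,_=field('w14'); m=(abs(P[...,2]-.095)<.004)&(abs(P[...,0]-.695)<.045)&(abs(P[...,1]+.04)<.045); print(m.sum(),cv2.minEnclosingCircle(P[m][:,:2].astype(np.float32)),P[m].mean(0))
E
```

```text
time: 45.05
eef_pos: [0.5482, 0.1856, 0.221]
tool_rot: [2.83, -0.251, 1.172]
ft_force: [-0.2, -0.8, -1.6]
opening: 0.011
gripper_force: 108.5
t 45.0 rot 0.2 deg rows 1: [ 0.0013  0.0001 -0.0011]
  to [ 0.7043 -0.0416  0.2442] rows 6 : [0.085  0.1093 0.0668]  total [0.5102 0.6557 0.4008]
t 45.0 tcp [0.5482 0.1856 0.221 ] rv [ 2.8303 -0.2514  1.172 ] F [-0.2023 -0.8192 -1.649 ] op 0.0110 g 108 q [-1.3577  0.5933  0.9235  2.4682  2.8175  0.2997  1.0661]
978 ((0.6946878433227539, -0.0414804182946682), 0.031979724764823914) [ 0.6929 -0.0411  0.0944]
```

Pot centre confirmed at (0.695,−0.041). Moving over it.

```bash
python3 -m jog '[[0.085,0.1093,0.0668,0,0,0,0],[0.085,0.1093,0.0668,0,0,0,0],[0.085,0.1093,0.0668,0,0,0,0],[0.085,0.1093,0.0668,0,0,0,0],[0.085,0.1093,0.0668,0,0,0,0],[0.085,0.1093,0.0668,0,0,0,0],[0,0,0,0,0,0,0],[0,0,0,0,0,0,0]]'
python3 - <<'E'
from place import *
st();o=np.array([-.0931,0,.0684]); p,Rt=tcp_for(o,-10,45,-.008,.014); plan(p,Rt,[tcp_for(o,-10,45,-.008,.13)[0]]); snap('side','s1'); crop('s1',300,170,120,100,6,'s1c')
E
```

```text
time: 45.85
eef_pos: [0.7029, -0.0479, 0.2462]
tool_rot: [2.829, -0.261, 1.175]
ft_force: [0.1, 1.7, -1.6]
opening: 0.0108
gripper_force: 108.4
t 45.9 tcp [ 0.7029 -0.0479  0.2462] rv [ 2.8288 -0.261   1.1751] F [ 0.1163  1.7094 -1.5898] op 0.0108 g 108 q [-0.496   0.4881  0.5559  2.2613  3.319   0.3218  1.0995]
t 45.9 rot 0.5 deg rows 1: [ 0.0024 -0.0011 -0.005 ]
  to [ 0.7043 -0.0416  0.2442] rows 1 : [-0.0041 -0.0214  0.0054]  total [-0.0041 -0.0214  0.0054]
  to [ 0.7043 -0.0416  0.1282] rows 3 : [-0.0911  0.      0.0911]  total [-0.2734  0.      0.2734]
```

View pics/s1c.png

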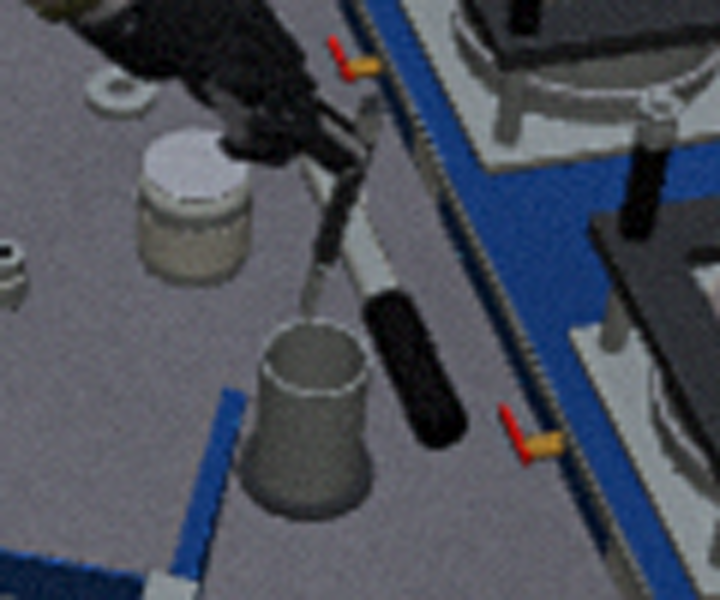

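The side crop shows the chisel held edge down: edge at (308,315), handle end at (370,105), just above the pot mouth at (315,355). I'll check the edge by projecting the predicted point.

Run:
```python
from place import *
s=env.observe(); o=np.array([-.0931,0,.0684]); Rm=R.from_rotvec(s['tool_rot']).as_matrix(); E=s['eef_pos']+Rm@o; H=E-Rm@np.array([-.15*np.cos(np.radians(35)),0,.15*np.sin(np.radians(35))])
a=load('s1'); 
def pr(x):
    c=np.linalg.inv(a['T'])@np.r_[x,1]; fx,fy,cx,cy=a['k']; return np.array([(fx*c[0]/c[2]+cx-300)*6,(fy*c[1]/c[2]+cy-170)*6])
print('edge',E,pr(E),'handle',H,pr(H),'pot top',pr([.695,-.04,.095]))
print('seen edge at z',E[2],pt('s1',300+308/6,170+315/6,E[2]))
```

```text
edge [ 0.6855 -0.0418  0.1314] [296.3569 310.5549] handle [ 0.711  -0.0468  0.2791] [364.1535 101.8688] pot top [307.7795 352.3763]
seen edge at z 0.13137291482605362 [ 0.6908 -0.0466  0.1314]
```

```bash
python3 -m jog '[[-0.004,-0.0214,0.0054,0,0,-0.004,0],[0,0,0,0,0,0,0],[-0.07,0,0.07,0,0,0,0],[-0.07,0,0.07,0,0,0,0],[0,0,0,0,0,0,0]]'
python3 - <<'E'
from place import *
st();o=np.array([-.0931,0,.0684]); p,Rt=tcp_for(o,-10,45,-.008,.016); plan(p,Rt)
E
```

```text
time: 46.4
eef_pos: [0.7033, -0.0334, 0.1797]
tool_rot: [2.834, -0.236, 1.164]
ft_force: [-0.3, 0.3, -0.6]
opening: 0.0108
gripper_force: 108.4
t 46.4 tcp [ 0.7033 -0.0334  0.1797] rv [ 2.834  -0.2365  1.1642] F [-0.3304  0.2692 -0.5814] op 0.0108 g 108 q [-0.4921  0.6217  0.5351  2.304   3.2871  0.4783  1.085 ]
t 46.4 rot 0.5 deg rows 1: [-0.0004  0.0034  0.0049]
  to [ 0.7043 -0.0416  0.1302] rows 2 : [-0.0555  0.0132  0.0612]  total [-0.111   0.0264  0.1225]
```

```bash
python3 -m jog '[[-0.003,0.025,0.0,0,0,0,0],[-0.05,0,0.052,0,0,0,0],[-0.03,0,0.035,0,0,0,0],[-0.022,0,0.024,0,0,0,0],[0,0,0,0,0,0,0],[0,0,0,0,0,0,0]]'
python3 - <<'E'
from place import *
st()
E
```

```text
time: 47.0
eef_pos: [0.7052, -0.0441, 0.1391]
tool_rot: [2.829, -0.244, 1.175]
ft_force: [0.1, -0.9, -0.9]
opening: 0.0113
gripper_force: 108.4
t 47.0 tcp [ 0.7052 -0.0441  0.1391] rv [ 2.8293 -0.244   1.1747] F [ 0.071  -0.8844 -0.9367] op 0.0113 g 108 q [-0.449   0.7102  0.5115  2.3235  3.2801  0.5956  1.0754]
```

```bash
python3 -m jog '[[-0.019,0,0.02,0,0,0,0],[0,0,0,0,0,0,0],[0,0,0,0,0,0,25],[0,0,0,0,0,0,45],[0,0,0,0,0,0,45],[0,0,-0.07,0,0,0,45],[0,0,-0.14,0,0,0,45],[0,0,-0.14,0,0,0,45],[0,0,0,0,0,0,45],[0,0,0,0,0,0,45]]'
python3 - <<'E'
from place import *
st(); snap('wrist','w15'); snap('side','s2')
a=cv2.imread('pics/w15.png'); b=cv2.imread('pics/s2.png')[170:270,300:420]; cv2.imwrite('pics/m15.png',np.hstack([cv2.resize(a,(440,330)),cv2.resize(b,(360,330))]))
E
```

```text
time: 48.0
eef_pos: [0.6324, -0.0305, 0.2053]
tool_rot: [2.83, -0.244, 1.177]
ft_force: [-0.7, -0.7, -1.1]
opening: 0.0453
gripper_force: 0.0
t 48.0 tcp [ 0.6324 -0.0305  0.2053] rv [ 2.83   -0.2439  1.1772] F [-0.6969 -0.6566 -1.1375] op 0.0453 g 0 q [-0.566   0.534   0.5897  2.4476  3.2469  0.5318  1.1272]
```

View pics/m15.png

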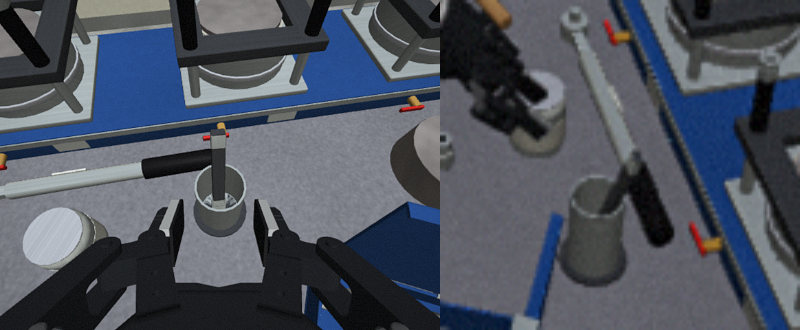

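Chisel 1 stands edge down in the pot, leaning outward: handle end at (217,133), edge inside at (218,203). Now chisel 2: I'll roll the tool back and travel over.

```bash
python3 -m jog '[[0,0,-0.06,0,0,0.0909,45],[0,0,-0.06,0,0,0.0909,45],[0,0,0,0,0,0.0909,45],[0,0,0,0,0,0.0909,45],[0,0,0,0,0,0.0909,45],[0,0,0,0,0,0.0909,45],[0,0,0,0,0,0.0909,45],[0,0,0,0,0,0.0909,45],[0,0,0,0,0,0.0909,45],[0,0,0,0,0,0.0909,45],[0,0,0,0,0,0.0909,45]]'
python3 -m jog '[[0,0,0,0,0,0.0909,45],[0,0,0,0,0,0.0909,45],[0,0,0,0,0,0.0909,45],[0,0,0,0,0,0.0909,45],[0,0,0,0,0,0.0909,45],[0,0,0,0,0,0.0909,45],[0,0,0,0,0,0.0909,45],[0,0,0,0,0,0.0909,45],[0,0,0,0,0,0.0909,45],[0,0,0,0,0,0.0909,45],[0,0,0,0,0,0.0909,45],[0,0,0,0,0,0,45]]'
python3 - <<'E'
from place import *
st(); R0=R.from_rotvec(env.observe()['tool_rot']).as_matrix(); plan([.50,.32,.17],R0); R1=down(206.3,-35); rots([R1])
E
```

```text
time: 49.2
eef_pos: [0.6077, -0.027, 0.2284]
tool_rot: [-1.617, 1.934, -0.8]
ft_force: [0.4, -0.9, -0.1]
opening: 0.0452
gripper_force: 0.0
time: 50.4
eef_pos: [0.6075, -0.0272, 0.2284]
tool_rot: [0.207, 2.349, -0.086]
ft_force: [0.8, -1.1, -0.4]
opening: 0.0448
gripper_force: 0.0
t 50.4 tcp [ 0.6075 -0.0272  0.2284] rv [ 0.2067  2.3492 -0.0864] F [ 0.8318 -1.0838 -0.3677] op 0.0448 g 0 q [ 0.0164  0.3972 -0.2646  2.4406  2.4338  0.5658 -1.1656]
t 50.4 rot 0.0 deg rows 1: [0. 0. 0.]
  to [0.5  0.32 0.17] rows 8 : [ 0.0662  0.1346 -0.0319]  total [ 0.5298  1.0771 -0.2554]
  rot 37.7 rows 5 [-0.0521  0.0214 -0.062 ]
```

```bash
python3 -m jog '[[0.0662,0.1346,-0.0319,0,0,0,45],[0.0662,0.1346,-0.0319,0,0,0,45],[0.0662,0.1346,-0.0319,0,0,0,45],[0.0662,0.1346,-0.0319,0,0,0,45],[0.0662,0.1346,-0.0319,0,0,0,45],[0.0662,0.1346,-0.0319,0,0,0,45],[0.0662,0.1346,-0.0319,0,0,0,45],[0.0662,0.1346,-0.0319,0,0,0,45]]'
python3 -m jog '[[0,0,0,-0.0521,0.0214,-0.062,45],[0,0,0,-0.0521,0.0214,-0.062,45],[0,0,0,-0.0521,0.0214,-0.062,45],[0,0,0,-0.0521,0.0214,-0.062,45],[0,0,0,-0.0521,0.0214,-0.062,45],[0,0,0,0,0,0,45],[0,0,0,0,0,0,45]]'
python3 - <<'E'
from place import *
from kin import ik
st(); snap('wrist','w16'); b=bars('w16',40,75,70,135,.008)
for c,a,L,W,_ in b:
    if W>12 and np.hypot(*(c-[.4435,.4259]))<.08:
        e=np.array([np.cos(np.radians(a)),np.sin(np.radians(a))]); g=np.r_[c-.030*e,.008]; Rt=down(a+180,-35); print([q.round(2) for q in ik(g,Rt,2,[env.observe()['joint_pos']])]); plan(g,Rt,[g-.06*Rt[:,2]])
E
```

```text
time: 51.2
eef_pos: [0.4979, 0.3221, 0.1691]
tool_rot: [0.197, 2.349, -0.09]
ft_force: [1.3, 1.0, 0.0]
opening: 0.0449
gripper_force: 0.0
time: 51.9
eef_pos: [0.4994, 0.3194, 0.17]
tool_rot: [-0.579, 2.473, 0.178]
ft_force: [-0.7, 1.0, 0.3]
opening: 0.0453
gripper_force: 0.0
t 51.9 tcp [0.4994 0.3194 0.17  ] rv [-0.5792  2.4729  0.1782] F [-0.7439  0.9506  0.2987] op 0.0453 g 0 q [-0.4305  0.4849 -0.4506  2.3952  2.215   0.4882 -0.8959]
bar [0.4435 0.4255] ang -153.9 L 89 W 19 bright 1707 px [487.  90.]
bar [0.6745 0.1839] ang -166.8 L 88 W 24 bright 39 px [104. 187.]
bar [0.7704 0.2192] ang -89.6 L 93 W 12 bright 274 px [138. 258.]
[array([-0.78,  1.01, -0.  ,  1.44, -0.14,  1.28, -1.81]), array([-0.59,  1.04, -0.35,  1.44,  0.13,  1.28, -2.05])]
t 52.0 rot 179.7 deg rows 22: [-0.0521 -0.0001 -0.0743]
  to [0.5013 0.4538 0.0571] rows 4 : [ 0.0955 -0.099   0.0478]  total [ 0.3822 -0.3959  0.1912]
  to [0.4704 0.4387 0.008 ] rows 2 : [0.  0.  0.1]  total [0.  0.  0.2]
```

Run:
```python
from place import *
from kin import ik
a=26.2;c=np.array([.4435,.4257]); e=np.array([np.cos(np.radians(a)),np.sin(np.radians(a))]); g=np.r_[c-.030*e,.008]; Rt=down(a+180,-35); print([q.round(2) for q in ik(g,Rt,2,[env.observe()['joint_pos']])]); plan(g,Rt,[g-.06*Rt[:,2]])
```

```text
[array([-1.01,  0.84, -0.  ,  2.45,  2.76,  0.75, -1.76])]
t 52.0 rot 0.3 deg rows 1: [-0.0003  0.0001  0.0029]
  to [0.3857 0.3973 0.0571] rows 4 : [0.0999 0.0991 0.0447]  total [0.3998 0.3964 0.1789]
  to [0.4166 0.4125 0.008 ] rows 2 : [0.  0.  0.1]  total [0.  0.  0.2]
```

```bash
python3 -m jog '[[0.1,0.099,0.0447,0,0,0,50],[0.1,0.099,0.0447,0,0,0,50],[0.1,0.099,0.0447,0,0,0,50],[0.1,0.099,0.0447,0,0,0,50],[0,0,0,0,0,0,50],[0,0,0,0,0,0,50]]'
python3 - <<'E'
from place import *
st(); snap('wrist','w17'); bars('w17',40,75,70,135,.008); plan([.4166,.4125,.008],down(206.2,-35))
E
```

```text
time: 52.55
eef_pos: [0.3831, 0.3972, 0.0556]
tool_rot: [-0.589, 2.474, 0.18]
ft_force: [1.2, -0.1, 0.4]
opening: 0.0502
gripper_force: 0.0
t 52.5 tcp [0.3831 0.3972 0.0556] rv [-0.5888  2.4741  0.1796] F [ 1.2408 -0.1165  0.4425] op 0.0502 g 0 q [-0.7085  0.7929 -0.6078  2.5085  2.1842  0.9623 -1.2285]
bar [0.4465 0.426 ] ang -153.6 L 90 W 18 bright 1007 px [313. 283.]
t 52.6 rot 0.4 deg rows 1: [ 0.0005 -0.0005  0.0049]
  to [0.4166 0.4125 0.008 ] rows 2 : [-0.0025  0.0003  0.1009]  total [-0.0051  0.0007  0.2019]
```

```bash
python3 -m jog '[[-0.003,0,0.08,0,0,0.004,50],[-0.003,0,0.07,0,0,0,50],[0,0,0.03,0,0,0,50],[0,0,0.018,0,0,0,50],[0,0,0,0,0,0,50],[0,0,0,0,0,0,50]]'
python3 - <<'E'
from place import *
st(); plan([.4175,.4127,.008],down(206.3,-35))
E
```

```text
time: 53.2
eef_pos: [0.4169, 0.4114, 0.0104]
tool_rot: [-0.575, 2.474, 0.183]
ft_force: [0.5, 0.5, 0.2]
opening: 0.0498
gripper_force: 0.0
t 53.2 tcp [0.4169 0.4114 0.0104] rv [-0.5754  2.4745  0.1831] F [0.4703 0.4841 0.1726] op 0.0498 g 0 q [-0.6692  0.8981 -0.5759  2.4429  2.272   0.9922 -1.2221]
t 53.2 rot 0.1 deg rows 1: [-0.      0.0002 -0.0013]
  to [0.4175 0.4127 0.008 ] rows 1 : [0.0016 0.0029 0.0085]  total [0.0016 0.0029 0.0085]
```

```bash
python3 -m jog '[[0,0.003,0.0085,0,0,0,50],[0,0,0,0,0,0,50],[0,0,0,0,0,0,0],[0,0,0,0,0,0,0],[0,0,0,0,0,0,0],[0,0,0,0,0,0,0],[0,0,0,0,0,0,0]]' 110
python3 - <<'E'
from place import *
st()
E
python3 -m jog '[[-0.03,0,-0.043,0,0,0,0],[-0.08,0,-0.115,0,0,0,0],[-0.08,0,-0.115,0,0,0,0],[-0.08,0,-0.115,0,0,0,0],[-0.08,0,-0.115,0,0,0,0],[0,0,0,0,0,0,0],[0,0,0,0,0,0,0]]'
python3 -m jog '[[0,0,0,0,0,-0.0909,0],[0,0,0,0,0,-0.0909,0],[0,0,0,0,0,-0.0909,0],[0,0,0,0,0,-0.0909,0],[0,0,0,0,0,-0.0909,0],[0,0,0,0,0,-0.0909,0],[0,0,0,0,0,-0.0909,0],[0,0,0,0,0,-0.0909,0],[0,0,0,0,0,-0.0909,0],[0,0,0,0,0,-0.0909,0],[0,0,0,0,0,-0.0909,0]]'
python3 -m jog '[[0,0,0,0,0,-0.0909,0],[0,0,0,0,0,-0.0909,0],[0,0,0,0,0,-0.0909,0],[0,0,0,0,0,-0.0909,0],[0,0,0,0,0,-0.0909,0],[0,0,0,0,0,-0.0909,0],[0,0,0,0,0,-0.0909,0],[0,0,0,0,0,-0.0909,0],[0,0,0,0,0,-0.0909,0],[0,0,0,0,0,-0.0909,0],[0,0,0,0,0,-0.0909,0],[0,0,0,0,0,0,0]]'
python3 - <<'E'
from place import *
st(); A=down(26.3,35); rots([A]); plan([.56,.17,.235],A); rots([down(-10,53)])
E
```

```text
time: 53.9
eef_pos: [0.4176, 0.413, 0.008]
tool_rot: [-0.576, 2.474, 0.183]
ft_force: [-2.8, -2.2, 6.3]
opening: 0.011
gripper_force: 108.0
t 53.9 tcp [0.4176 0.413  0.008 ] rv [-0.576   2.4744  0.1832] F [-2.8499 -2.2358  6.2897] op 0.0110 g 108 q [-0.67    0.9034 -0.5748  2.439   2.274   0.9936 -1.2213]
time: 54.6
eef_pos: [0.4176, 0.4128, 0.1927]
tool_rot: [-0.574, 2.473, 0.184]
ft_force: [-0.9, 0.6, -1.6]
opening: 0.0109
gripper_force: 108.0
time: 55.7
eef_pos: [0.4169, 0.4118, 0.1886]
tool_rot: [-2.207, 1.364, -0.432]
ft_force: [-0.7, 0.3, -2.0]
opening: 0.0106
gripper_force: 108.1
time: 56.9
eef_pos: [0.4167, 0.4121, 0.1889]
tool_rot: [-2.801, -0.657, -0.879]
ft_force: [0.3, 0.2, -1.2]
opening: 0.0108
gripper_force: 108.2
t 56.9 tcp [0.4167 0.4121 0.1889] rv [-2.801  -0.6568 -0.8788] F [ 0.2731  0.2009 -1.2284] op 0.0108 g 108 q [-1.2288  0.43    0.2309  2.3957  2.2619  0.2962  1.9062]
  rot 0.3 rows 1 [0.0014 0.0023 0.0015]
t 56.9 rot 0.3 deg rows 1: [0.0014 0.0023 0.0015]
  to [0.56  0.17  0.235] rows 6 : [ 0.0243  0.1558 -0.0142]  total [ 0.1459  0.9351 -0.0854]
  rot 40.5 rows 5 [-0.0559  0.039   0.0587]
```

Run:
```python
from place import *
p,P,a=field('w15')
for v in range(186,306,8): print(v,P[v,316],p[v,316])
```

```text
186 [ 0.8321 -0.062   0.0213] [113  85  43]
194 [ 0.7314 -0.0453  0.1497] [59 63 72]
202 [ 0.7282 -0.0447  0.1443] [133 139 136]
210 [ 0.7262 -0.0444  0.1366] [135 136 134]
218 [ 0.7236 -0.0439  0.1295] [50 50 50]
226 [ 0.585  -0.0211  0.3601] [48 51 49]
234 [ 0.7184 -0.0429  0.1138] [49 50 51]
242 [ 0.7154 -0.0424  0.1058] [49 50 50]
250 [ 0.712  -0.0417  0.0982] [46 47 51]
258 [ 0.7093 -0.0412  0.0883] [38 42 45]
266 [ 0.7057 -0.0406  0.0799] [40 51 48]
274 [ 0.7022 -0.0399  0.0705] [48 51 51]
282 [ 0.6989 -0.0393  0.0597] [43 43 47]
290 [ 0.6958 -0.0387  0.0473] [42 42 43]
298 [ 0.6919 -0.038   0.0359] [137 142 138]
```

```bash
python3 -m jog '[[0.0243,0.1558,-0.0142,0,0,0,0],[0.0243,0.1558,-0.0142,0,0,0,0],[0.0243,0.1558,-0.0142,0,0,0,0],[0.0243,0.1558,-0.0142,0,0,0,0],[0.0243,0.1558,-0.0142,0,0,0,0],[0.0243,0.1558,-0.0142,0,0,0,0],[0,0,0,-0.05,0.032,0.0587,0],[0,0,0,-0.05,0.032,0.0587,0],[0,0,0,-0.05,0.032,0.0587,0],[0,0,0,-0.05,0.032,0.0587,0],[0,0,0,-0.05,0.032,0.0587,0],[0,0,0,0,0,0,0]]'
python3 - <<'E'
from place import *
o=oedge(np.array([.4176,.413,.008]),down(206.3,-35),np.array([.445,.4258]),26.3); print('o',o); st()
p,Rt=tcp_for(o,-10,49,-.020,.135); rots([Rt]); plan(p,Rt)
E
```

```text
time: 58.1
eef_pos: [0.5452, 0.2008, 0.2284]
tool_rot: [2.836, -0.168, 1.272]
ft_force: [0.1, 0.9, -1.7]
opening: 0.0107
gripper_force: 108.5
o [-0.0927 -0.0007  0.0686]
t 58.1 tcp [0.5452 0.2008 0.2284] rv [ 2.8362 -0.1681  1.2725] F [ 0.0752  0.8767 -1.6861] op 0.0107 g 109 q [-0.9639  0.4325  0.2453  2.486   2.1572  0.6178  1.73  ]
  rot 3.9 rows 1 [-0.0384  0.0085  0.0184]
t 58.1 rot 3.9 deg rows 1: [-0.0384  0.0085  0.0184]
  to [ 0.6841 -0.0388  0.2499] rows 6 : [0.0741 0.1176 0.067 ]  total [0.4444 0.7058 0.4018]
```

```bash
python3 -m jog '[[0,0,0,-0.0384,0.0085,0.0184,0],[0.0741,0.1176,0.067,0,0,0,0],[0.0741,0.1176,0.067,0,0,0,0],[0.0741,0.1176,0.067,0,0,0,0],[0.0741,0.1176,0.067,0,0,0,0],[0.0741,0.1176,0.067,0,0,0,0],[0.0741,0.1176,0.067,0,0,0,0],[0,0,0,0,0,0,0],[0,0,0,0,0,0,0],[0,0,0,0,0,0,0]]'
python3 - <<'E'
from place import *
st();o=np.array([-.0927,-.0007,.0686]); p,Rt=tcp_for(o,-10,49,-.020,.018); plan(p,Rt,[tcp_for(o,-10,49,-.020,.11)[0],tcp_for(o,-10,49,-.020,.05)[0]])
s=env.observe();print('edge',s['eef_pos']+R.from_rotvec(s['tool_rot']).as_matrix()@o)
E
```

```text
time: 59.1
eef_pos: [0.6844, -0.0418, 0.2518]
tool_rot: [2.785, -0.244, 1.269]
ft_force: [0.2, 0.1, -1.7]
opening: 0.0107
gripper_force: 108.5
t 59.1 tcp [ 0.6844 -0.0418  0.2518] rv [ 2.7847 -0.2445  1.2687] F [ 0.2479  0.0915 -1.743 ] op 0.0107 g 109 q [-0.2727  0.4305  0.1958  2.3272  2.8043  0.4577  1.635 ]
t 59.1 rot 0.0 deg rows 1: [-0.0002  0.0002 -0.0005]
  to [ 0.6841 -0.0388  0.225 ] rows 1 : [-0.0692 -0.0098  0.0566]  total [-0.0692 -0.0098  0.0566]
  to [ 0.6841 -0.0388  0.165 ] rows 2 : [-0.0755  0.      0.0656]  total [-0.1509  0.      0.1312]
  to [ 0.6841 -0.0388  0.133 ] rows 1 : [-0.0805  0.      0.07  ]  total [-0.0805  0.      0.07  ]
edge [ 0.6755 -0.0395  0.1368]
```

```bash
python3 -m jog '[[-0.0692,0,0.0566,0,0,0,0],[0,0,0,0,0,0,0]]'
python3 - <<'E'
from place import *
st(); snap('wrist','w18'); a=load('w14')['d'];b=load('w18')['d']
for v in range(240,385,10): print(v,a[v,316:321].mean().round(3),b[v,316:321].mean().round(3),end=' | ')
s=env.observe();o=np.array([-.0927,-.0007,.0686]);print('edge',s['eef_pos']+R.from_rotvec(s['tool_rot']).as_matrix()@o)
E
```

```text
time: 59.3
eef_pos: [0.6829, -0.0393, 0.2226]
tool_rot: [2.788, -0.24, 1.264]
ft_force: [-0.9, -0.2, -1.5]
opening: 0.0108
gripper_force: 108.6
t 59.3 tcp [ 0.6829 -0.0393  0.2226] rv [ 2.7881 -0.2396  1.2643] F [-0.8714 -0.1562 -1.4709] op 0.0108 g 109 q [-0.249   0.4855  0.1608  2.3504  2.8279  0.5325  1.6016]
240 0.38 0.41 | 250 0.134 0.132 | 260 0.131 0.129 | 270 0.131 0.131 | 280 0.136 0.137 | 290 0.142 0.143 | 300 0.15 0.15 | 310 0.157 0.157 | 320 0.164 0.166 | 330 0.174 0.175 | 340 0.184 0.185 | 350 0.195 0.195 | 360 0.207 0.209 | 370 0.23 0.185 | 380 0.248 0.336 | edge [ 0.6744 -0.0375  0.109 ]
```

Chisel 2 sits the same way in the grip as chisel 1 did. Lowering it in.

```bash
python3 -m jog '[[-0.075,0.005,0.0656,0,0,0,0],[-0.075,0,0.0656,0,0,0,0],[-0.035,0,0.031,0,0,0,0],[-0.02,0,0.0175,0,0,0,0],[0,0,0,0,0,0,0],[0,0,0,0,0,0,0]]'
python3 - <<'E'
from place import *
st(); s=env.observe();o=np.array([-.0927,-.0007,.0686]);print('edge',s['eef_pos']+R.from_rotvec(s['tool_rot']).as_matrix()@o)
E
```

```text
time: 59.95
eef_pos: [0.6852, -0.0427, 0.145]
tool_rot: [2.782, -0.244, 1.273]
ft_force: [0.1, 0.7, -1.3]
opening: 0.0108
gripper_force: 108.5
t 60.0 tcp [ 0.6852 -0.0427  0.145 ] rv [ 2.7824 -0.244   1.273 ] F [ 0.1256  0.7352 -1.2546] op 0.0108 g 109 q [-0.194   0.6555  0.0969  2.3906  2.8762  0.748   1.5286]
edge [ 0.6767 -0.0405  0.03  ]
```

```bash
python3 -m jog '[[-0.02,0,0.0175,0,0,0,0],[-0.015,0,0.013,0,0,0,0],[0,0,0,0,0,0,0],[0,0,0,0,0,0,0]]'
python3 -m jog '[[0,0,0,0,0,0,25],[0,0,0,0,0,0,40],[0,0,0,0,0,0,40],[0,0,-0.07,0,0,0,40],[0,0,-0.14,0,0,0,40],[0,0,-0.14,0,0,0,40],[0,0,0,0,0,0,40],[0,0,0,0,0,0,40]]'
python3 - <<'E'
from place import *
st(); snap('wrist','w19'); p,P,a=field('w19')
Z=P[...,2]; m=(Z>.10)&(Z<.17)&(np.hypot(P[...,0]-.70,P[...,1]+.04)<.05); print(m.sum())
for z in(.10,.11,.12,.13,.14,.15,.16): 
    k=m&(abs(Z-z)<.005); print(z,k.sum(),P[k].min(0) if k.any() else '',P[k].max(0) if k.any() else '')
E
```

```text
time: 60.35
eef_pos: [0.6848, -0.0433, 0.13]
tool_rot: [2.783, -0.245, 1.271]
ft_force: [1.4, -0.3, -2.0]
opening: 0.0107
gripper_force: 108.5
time: 61.15
eef_pos: [0.6071, -0.029, 0.2002]
tool_rot: [2.782, -0.245, 1.275]
ft_force: [-0.2, 0.7, 0.2]
opening: 0.0401
gripper_force: 0.0
t 61.1 tcp [ 0.6071 -0.029   0.2002] rv [ 2.782  -0.2446  1.2754] F [-0.1954  0.6899  0.2197] op 0.0401 g 0 q [-0.2688  0.5009  0.1089  2.5344  2.8045  0.7396  1.5511]
1717
0.1 114 [ 0.7015 -0.0504  0.1002] [ 0.7154 -0.0311  0.1049]
0.11 241 [ 0.7039 -0.0519  0.105 ] [ 0.7196 -0.0312  0.115 ]
0.12 262 [ 0.707  -0.0526  0.115 ] [ 0.724  -0.0315  0.125 ]
0.13 275 [ 0.711  -0.0529  0.125 ] [ 0.7262 -0.0317  0.1349]
0.14 327 [ 0.7143 -0.0536  0.135 ] [ 0.7302 -0.0318  0.145 ]
0.15 498 [ 0.7176 -0.0538  0.145 ] [ 0.7401 -0.032   0.1511]
0.16 0
```

```bash
python3 -m jog '[[0,0,-0.06,0,0,0.0909,0],[0,0,-0.06,0,0,0.0909,0],[0,0,0,0,0,0.0909,0],[0,0,0,0,0,0.0909,0],[0,0,0,0,0,0.0909,0],[0,0,0,0,0,0.0909,0],[0,0,0,0,0,0.0909,0],[0,0,0,0,0,0.0909,0],[0,0,0,0,0,0.0909,0],[0,0,0,0,0,0.0909,0],[0,0,0,0,0,0.0909,0]]' 40
python3 -m jog '[[0,0,0,0,0,0.0909,0],[0,0,0,0,0,0.0909,0],[0,0,0,0,0,0.0909,0],[0,0,0,0,0,0.0909,0],[0,0,0,0,0,0.0909,0],[0,0,0,0,0,0.0909,0],[0,0,0,0,0,0.0909,0],[0,0,0,0,0,0.0909,0],[0,0,0,0,0,0.0909,0],[0,0,0,0,0,0.0909,0],[0,0,0,0,0,0.0909,0],[0,0,0,0,0,0,0]]'
python3 - <<'E'
from place import *
from kin import ik
st(); a=down(170); b=lean(a,-100,40); m=lean(a,-60,45); p=env.observe()['eef_pos']
for k in(m,b,a): print([q.round(2) for q in ik(p,k,6)][:2])
rots([m,b,a])
E
```

```text
time: 62.3
eef_pos: [0.5812, -0.0249, 0.2216]
tool_rot: [-1.57, 1.887, -0.856]
ft_force: [0.0, -0.2, 0.8]
opening: 0.0002
gripper_force: 0.0
time: 63.5
eef_pos: [0.5809, -0.0251, 0.2215]
tool_rot: [0.206, 2.278, -0.089]
ft_force: [0.6, 0.3, 0.9]
opening: 0.0001
gripper_force: 0.0
t 63.5 tcp [ 0.5809 -0.0251  0.2215] rv [ 0.2058  2.2781 -0.0889] F [0.6393 0.2533 0.9287] op 0.0001 g 0 q [ 0.4172  0.5422 -0.8965  2.5262  2.2346  0.9528 -0.9687]
[array([-0.43,  0.49, -0.  ,  2.21,  1.31,  0.8 , -0.16]), array([-0.43,  0.49,  0.  ,  2.21,  1.31,  0.8 , -0.16])]
[array([-0.37,  0.59, -0.  ,  1.87,  0.69,  1.14,  0.59]), array([-0.37,  0.59,  0.  ,  1.87,  0.69,  1.14,  0.59])]
[array([-0.05,  0.44,  0.  ,  1.94, -0.  ,  0.76,  1.35]), array([-0.05,  0.44, -0.  ,  1.94,  0.  ,  0.76,  1.35])]
  rot 39.1 rows 5 [ 0.0693  0.0412 -0.0323]
  rot 28.9 rows 4 [ 0.013   0.0744 -0.0271]
  rot 40.0 rows 5 [-0.0889 -0.      0.    ]
```

```bash
python3 -m jog '[[0,0,0,0.0693,0.0412,-0.0323,0],[0,0,0,0.0693,0.0412,-0.0323,0],[0,0,0,0.0693,0.0412,-0.0323,0],[0,0,0,0.0693,0.0412,-0.0323,0],[0,0,0,0.0693,0.0412,-0.0323,0],[0,0,0,0.013,0.0744,-0.0271,0],[0,0,0,0.013,0.0744,-0.0271,0],[0,0,0,0.013,0.0744,-0.0271,0],[0,0,0,0.013,0.0744,-0.0271,0]]'
python3 -m jog '[[0,0,0,-0.0889,0,0,0],[0,0,0,-0.0889,0,0,0],[0,0,0,-0.0889,0,0,0],[0,0,0,-0.0889,0,0,0],[0,0,0,-0.0889,0,0,0],[0,0,0,0,0,0,0],[0,0,0,0,0,0,0]]'
python3 - <<'E'
from place import *
from kin import ik
st(); Rt=down(153.6)
for q in (case(.15,.0,.27),case(.15,0,.145),case(.04,0,.145)): print(q,[k.round(2) for k in ik(q,Rt,4)][:1])
rots([Rt]); plan(case(.15,0,.145),Rt,[[.59,-.06,.29],case(.15,0,.29)])
p,P,a=field('scene0'); print('specimen',P[258,165],P[262,150:180:10])
E
```

```text
time: 64.4
eef_pos: [0.5811, -0.0247, 0.2224]
tool_rot: [-0.24, -2.892, 1.046]
ft_force: [0.1, -0.3, 0.1]
opening: 0.0004
gripper_force: 0.0
time: 65.1
eef_pos: [0.5805, -0.0274, 0.2217]
tool_rot: [0.265, 3.125, 0.002]
ft_force: [-0.2, 1.2, 0.1]
opening: -0.0001
gripper_force: 0.0
t 65.1 tcp [ 0.5805 -0.0274  0.2217] rv [0.2646 3.1247 0.0025] F [-0.2463  1.1939  0.0934] op -0.0001 g 0 q [ 0.5511  0.5775 -0.898   1.9126  0.5669  0.9202  0.7773]
[ 0.6037 -0.3118  0.27  ] [array([ 0.52,  0.51, -0.21,  1.66,  0.12,  0.98,  1.38])]
[ 0.6037 -0.3118  0.145 ] [array([ 0.56,  0.65, -0.27,  1.77,  0.24,  0.75,  1.28])]
[ 0.5052 -0.2629  0.145 ] [array([ 0.39,  0.53, -0.  ,  2.03,  0.  ,  0.58,  1.5 ])]
  rot 16.7 rows 2 [0.0009 0.0017 0.0929]
t 65.1 rot 16.7 deg rows 2: [0.0009 0.0017 0.0929]
  to [ 0.59 -0.06  0.29] rows 2 : [-0.0384 -0.0417 -0.1138]  total [-0.0767 -0.0834 -0.2276]
  to [ 0.6037 -0.3118  0.29  ] rows 6 : [-0.069  -0.1219  0.    ]  total [-0.4142 -0.7313  0.    ]
  to [ 0.6037 -0.3118  0.145 ] rows 3 : [0.     0.     0.1611]  total [0.     0.     0.4833]
specimen [ 0.7015 -0.402   0.0578] [[ 0.7193 -0.4353  0.0574]
 [ 0.7149 -0.4107  0.0573]
 [ 0.7096 -0.3867  0.0556]]
```

```bash
python3 -m jog '[[-0.038,-0.042,-0.114,0,0,0.093,0],[-0.038,-0.042,-0.114,0,0,0.093,0],[0,0,0,0,0,0,0]]'
python3 - <<'E'
from place import *
st(); snap('wrist','w20'); bars('w20',0,40,50,100,.034,zl=(.015,.045)); snap('scene','sc2');Rt=down(153.6); plan(case(.15,0,.145),Rt,[case(.15,0,.29)])
E
```

```text
time: 65.4
eef_pos: [0.5991, -0.0544, 0.2948]
tool_rot: [0.716, 3.046, 0.005]
ft_force: [0.3, 0.3, 0.4]
opening: 0.0
gripper_force: 0.0
t 65.4 tcp [ 0.5991 -0.0544  0.2948] rv [0.716  3.0459 0.005 ] F [0.3269 0.2669 0.4235] op 0.0000 g 0 q [ 0.581   0.5007 -0.8646  1.7934  0.4409  1.0382  0.6604]
bar [ 0.4693 -0.2379] ang -26.8 L 84 W 19 bright 726 px [117. 164.]
bar [ 0.5094 -0.1577] ang -26.5 L 81 W 17 bright 739 px [197. 164.]
bar [ 0.431  -0.3198] ang -26.8 L 83 W 21 bright 705 px [ 36. 167.]
t 65.5 rot 0.6 deg rows 1: [0.0027 0.0041 0.0038]
  to [ 0.6037 -0.3118  0.29  ] rows 6 : [-0.0675 -0.1268  0.0006]  total [-0.4048 -0.761   0.0039]
  to [ 0.6037 -0.3118  0.145 ] rows 3 : [0.     0.     0.1611]  total [0.     0.     0.4833]
```

```bash
python3 -m jog '[[-0.0675,-0.1268,0,0,0,0,0],[-0.0675,-0.1268,0,0,0,0,0],[-0.0675,-0.1268,0,0,0,0,0],[-0.0675,-0.1268,0,0,0,0,0],[-0.0675,-0.1268,0,0,0,0,0],[-0.0675,-0.1268,0,0,0,0,0],[0,0,0,0,0,0,0],[0,0,0,0,0,0,0]]'
python3 - <<'E'
from place import *
st(); Rt=down(153.6); plan(case(.15,0,.15),Rt); s=env.observe(); d=s['eef_pos'][:2]-CC; t=np.radians(CY); print('case x',d@[np.cos(t),np.sin(t)])
E
```

```text
time: 66.3
eef_pos: [0.6034, -0.3126, 0.2882]
tool_rot: [0.712, 3.057, 0.007]
ft_force: [0.0, 1.1, 0.2]
opening: 0.0002
gripper_force: 0.0
t 66.3 tcp [ 0.6034 -0.3126  0.2882] rv [0.7116 3.0567 0.0073] F [0.0491 1.0755 0.1731] op 0.0002 g 0 q [ 0.903   0.6102 -0.8308  1.6177  0.4823  1.1282  1.0658]
t 66.3 rot 0.4 deg rows 1: [0.0033 0.0013 0.0021]
  to [ 0.6037 -0.3118  0.15  ] rows 3 : [0.     0.001  0.1536]  total [0.0001 0.0031 0.4608]
case x 0.1500361404432804
```

```bash
python3 -m jog '[[0,0.001,0.154,0,0,0,0],[0,0.001,0.154,0,0,0,0],[0,0.001,0.154,0,0,0,0],[0,0,0,0,0,0,0],[0.05,0,0,0,0,0,0],[0.05,0,0,0,0,0,0],[0.04,0,0,0,0,0,0],[0.04,0,0,0,0,0,0],[0.03,0,0,0,0,0,0],[0.03,0,0,0,0,0,0],[0.03,0,0,0,0,0,0]]'
python3 - <<'E'
from place import *
st()
E
python3 -m jog '[[0.03,0,0,0,0,0,0],[0.03,0,0,0,0,0,0],[0.03,0,0,0,0,0,0],[0.02,0,0,0,0,0,0],[0,0,0,0,0,0,0],[0,0,0,0,0,0,0],[0,0,0,0,0,0,0],[0,0,0,0,0,0,0],[0,0,0,0,0,0,0]]'
python3 - <<'E'
from place import *
st(); snap('wrist','w21'); p,P,a=field('w21'); t=np.radians(CY); q=P[...,:2]-CC; X=q@[np.cos(t),np.sin(t)]; Y=q@[-np.sin(t),np.cos(t)]
for x in(-.06,-.03,0,.03,.06):
    m=(abs(X-x)<.01)&(abs(Y)<.13)&(P[...,2]<.2); print(x,m.sum(),np.percentile(P[m][:,2],[10,50,90]) if m.any() else '')
E
```

```text
time: 67.4
eef_pos: [0.532, -0.2761, 0.1515]
tool_rot: [0.714, 3.053, 0.006]
ft_force: [-0.2, -0.3, -0.8]
opening: -0.0004
gripper_force: 0.3
t 67.4 tcp [ 0.532  -0.2761  0.1515] rv [0.7142 3.0526 0.0059] F [-0.224  -0.337  -0.7563] op -0.0004 g 0 q [ 0.885   0.6531 -0.7578  1.9375  0.6209  0.7923  0.8892]
time: 68.3
eef_pos: [0.503, -0.2618, 0.151]
tool_rot: [0.714, 3.053, 0.006]
ft_force: [0.5, -0.8, 0.1]
opening: 0.0002
gripper_force: 0.0
t 68.3 tcp [ 0.503  -0.2618  0.151 ] rv [0.7145 3.0529 0.0062] F [ 0.4969 -0.8356  0.06  ] op 0.0002 g 0 q [ 0.8967  0.6212 -0.7623  2.0098  0.6239  0.75    0.8654]
-0.06 13966 [0.0527 0.0536 0.0545]
-0.03 12608 [0.0527 0.0536 0.0545]
0 11066 [0.0527 0.0536 0.0545]
0.03 14949 [0.0529 0.054  0.1957]
0.06 8912 [0.0527 0.0535 0.0543]
```

Lid flat at z ≈ 0.053 (hinge at 0.049 plus the 4 mm sheet), so it is shut. I'll retreat upwards and take a final look.

```bash
python3 -m jog '[[0,0,-0.15,0,0,0,0],[0,0,-0.15,0,0,0,0],[0,0,-0.15,0,0,0,0],[0.1,0,0,0,0,0,0],[0,0,0,0,0,0,0],[0,0,0,0,0,0,0],[0,0,0,0,0,0,0]]'
python3 - <<'E'
from place import *
st(); snap('scene','fin'); crop('fin',140,140,440,200,1.8,'finc')
E
```

```text
time: 69.05
eef_pos: [0.4752, -0.2491, 0.2856]
tool_rot: [0.715, 3.053, 0.006]
ft_force: [0.2, -0.2, -0.0]
opening: -0.0
gripper_force: 0.0
t 69.0 tcp [ 0.4752 -0.2491  0.2856] rv [0.7148 3.0531 0.0063] F [ 0.2223 -0.2376 -0.0368] op -0.0000 g 0 q [ 1.0393  0.436  -0.9134  1.9335  0.4138  0.9661  1.0423]
```

View pics/finc.png

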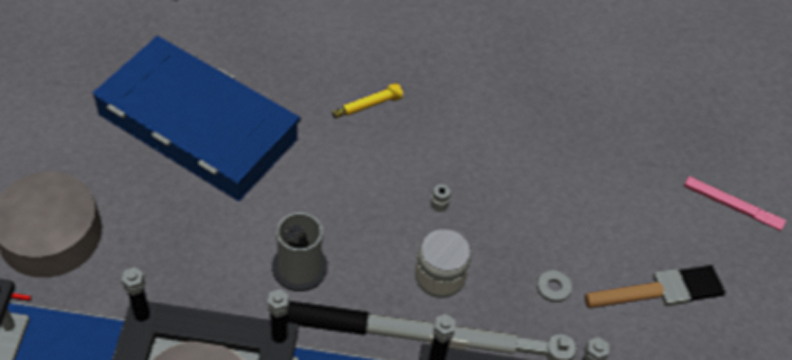

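The final view shows the case shut at (197,115), both chisels in the pot at (298,235), and the other items where they were. No loose black stud is left on the bench.

```bash
python3 -c "
from cell import env
print(env.hand_in())"
```

```text
the job is handed in; nothing more can be done
None
```

The job is handed in at about 69 s: all three studs lie in separate notches with their nuts at the hinge side, both chisels stand edge-down in the pot, the lid is shut, and the other bench items look undisturbed; no score came back.

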